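# Lock the filling nozzle into the portioning machine

### The arm

A 6-joint arm with a two-finger parallel gripper is mounted at the origin on the work surface. World frame = base frame: x ahead of the robot, y to its left, z up, the work surface at z = 0. Lengths are in m, angles in rad, forces in N, time in s.
With the tool pointing down it reaches from about 0.275 to 0.85 m from the base axis. Payload 19 kg.
Tool frame: the origin (TCP) lies between the finger pads; the fingertips stand 8 mm ahead of it and the grasp point (between the pads) lies 11 mm behind it; z points along the fingers, y is the direction in which the jaws open and shut (so a half turn about z gives the same grasp; the last joint's range is limited). The gripper opens to 85 mm and grips with 20 to 120 N. Pads are 22 mm wide; open, the fingers measure 114 mm over their backs; the gripper's body (76 mm by 85 mm) begins 54 mm behind the grasp point. The pads swing forward as they close: fully open they stand 13 mm farther back than shut.
Start: joints at [-1.264, 0.15, 1.437, -0, 1.554, -0.134], TCP at [0.245, -0.52, 0.239] pointing down, gripper open.
Joint ranges: [-2.8, 2.8], [-0.68, 2.1], [0.12, 2.68], [-1.39, 4.53], [0.16, 2.79], [-2.81, 2.81]. Speed limits (rad/s): [1.89, 1.89, 2.22, 3.01, 3.01, 3.01].

### API

Orientations are given as a unit quaternion [w, x, y, z].
In Python, from plant import r, viewer gives the robot as it stands. The module is installed in compiled form; this text tells all that it offers.
- The arm moves only by the tool arm_command, never from a script. Its argument "plan" is a list of rows, each a list of 7 numbers: the shift along the tool's x, y, z in mm, then the turn, a rotation vector about the tool's x, y, z in rad, then the opening, from 0 (shut) to 1 (fully open). In form: [[tx, ty, tz, rx, ry, rz, jaw], ...]. A call has 1 to 20 rows; each row shifts and turns the pose as measured when the row begins, along the tool's axes as they then stand; what a row does not reach is not made up. A row lasts 1/10 s, in which the tool goes at most 50 mm and 8.59 degrees, less where a joint would pass 70% of its speed; a pose out of reach is approached as far as the arm can. A call is refused whole if a number of a shift passes 50 or a number of a turn 0.15, either way. A call with a gripper value outside its range is refused whole. The fingers move at their own pace and stop on an object; "grip_force" is the grip in N (left out, the last holds). Time passes only in rows, so rows that do not move let the fingers close. It gives the time, the measured TCP pose, the force and the opening at its end, in the units of the state.
- r.observe(): the state, without advancing time (a new reading comes with each control period).
- viewer.snapshot(name): name is "scene" or "top" or "wrist"; returns the picture (384x512x3 uint8, red, green, blue); there is no depth.
- viewer.camera_params(name): a dict with "fx", "fy", "cx", "cy" (pixels), "dist_coeffs" ([k1, k2, p1, p2, k3] as OpenCV has them; the pictures are not rectified), "cam_to_world" (4x4, takes a point from camera to world coordinates); the wrist camera has in their place "T_tool_cam" (4x4, takes a point from camera to tool coordinates, whose origin is the TCP and whose axes are the flange's). Camera axes: x right, y down, z forward; pixel columns grow to the right and rows downward; lengths in m; the calibration is good to about 2 mm. A picture is of the moment at which its call begins: read the wrist's pose just before it. camera_params takes no time and is no camera call.
- r.hand_in(): hands the job in, once; it reports no verdict.
The state is a dict: "time_s": time; "q": joint angles; "joint_vel": joint speeds; "joint_torque": joint torques, N m; "tool_pos": TCP position; "ee_rot": TCP orientation; "ft_force": force on the tool from outside, world axes, zero at the start; "torque": the same for the moment, N m; "width": finger opening in m.
Only numpy, scipy, OpenCV 4.12 (cv2) and the standard library are available. Lean on these libraries where they do the work, as an engineer would, in place of code of your own. Each camera call takes 0.05 s, during which the arm holds its last target. There are 200 camera calls.

### The job

Fit the filling nozzle (the handled steel cup with two lugs at its neck, not the plain scoop) to the portioning machine: raise it upright into the underside of the filling head, feel for the slots that let its lugs in, and twist it anticlockwise as seen from above until the lugs are locked. Leave it hanging level in the head by itself, and do not push the scoop, the food packs, the jug or the label roll out of their places.

Things in the scene. Friction and masses are not known exactly. Their poses are not given: they have to be found in the camera images.
- nozzle: Nozzle (0.2 to 0.4 kg), standing upright: steel cup 60 mm across to 42 mm high, then a neck 48 mm across up to its rim at 72 mm. Two lugs, 12 mm wide, 62 to 68 mm above the foot, stick out of the neck to 33 mm from the axis: one over the handle, one opposite. Origin: centre of the foot; z up, the flat black handle points along -x.
- nozzle_handle (a point): Grasp point: centre of the nozzle's handle, a flat bar 14 mm thick (y) and 30 mm tall (12 to 42 mm above the foot), from 30 to 150 mm from the nozzle's axis. This point is 115 mm from that axis, 27 mm above the foot. Axes as the nozzle's.
- nozzle_rim (a point): Centre of the nozzle's top rim, on its axis, 72 mm above the foot. Axes as the nozzle's.
- filler: Portioning machine, fixed; origin on the table under the vertical axis of its filling head, z up. The head is a cylinder 80 mm across, from 190 to 286 mm above the table, open below. A 48 mm pipe (axis 256 mm up) joins it along +y to the pump cabinet (260 x 220 mm, 320 mm tall, from 200 mm off along +y; a hopper stands on it to 470 mm).
- mouth (a point): Centre of the head's lower edge. Inside is a fixed ring, bore about 51 mm, with two opposite slots 16 mm wide: the rim and neck enter freely, but lugs away from the slots stop with their tops at this height. HIDDEN: nominally the slots fit the nozzle yawed -0.436 rad from the machine's frame, but the ring may sit up to 0.33 rad either way. Lugs enter within about 0.06 rad of the slot's middle.
- seat (a point): On the head's axis, 17 mm above its lower edge: where the rim's centre is when locked. In the slots the nozzle rises freely until, 2 mm below this point, the rim meets a sprung gasket (3 to 6 N, gives 9 mm). The pocket where the lugs rest lies 0.68 to 0.92 rad anticlockwise (from above) of the slot's middle, and ends at a hard stop. Set down there the nozzle stays.
- ridge_pass (a point): On the head's axis, 5 mm above the seat: raise the rim about to here, against the gasket, before twisting, for between slot and pocket stands a ridge 3 mm higher than the pocket. Clockwise of the slot is a hard stop.
- scoop: Bystander: plain steel scoop, 80 mm across at the mouth, 55 mm tall, no lugs, with a black handle along its -x reaching 149 mm from the axis. Origin under the cup's centre. It may stand in either of two places, the nozzle in the other.
- pack_a: Bystander: white foam tray of buns, 160 x 120 mm, 30 mm tall, under or near the filling head. Origin at the centre of its underside.
- pack_b: Bystander: a like tray of buns on the far right of the table.
- pack_c: Bystander: another such tray, left of the middle, near the robot.
- jug: Bystander: open steel cup, 90 mm across, 110 mm tall. Origin under its centre.
- label_roll: Bystander: paper label roll, a ring 76 mm across, 40 mm tall, lying flat. Origin under its centre.
There are look-alikes about, which are no part of the job. Leave any purple or turquoise look-alike of the nozzle alone.

How it is judged:
By the outcome, as a careful person would: the job done as asked, in the order asked, and still so for the second after the job is handed in, with the robot touching nothing.
It also fails if it takes over 61 s, if anything falls off the work surface, if the arm or the gripper's body presses on something with over 40 N, if the wrist force passes 120 N, or if a joint passes its speed limit or range.

## Working session

There is one attempt and no reset: what is moved stays moved. The work goes in short steps, Python scripts to look and compute and a tool call to move; the robot and the scene stay as the last step left them, time stands still between calls to the robot, and variables do not carry over. Pictures are saved under pics/ and viewed, on a budget of 10 in all, crops included, one or two more only if the job needs it, and the job is handed in when it is done.

Besides the shell and the picture viewer there is one more tool, called after "Call:" in YAML: its name, and indented under it one key for each argument. arm_command: Moves the arm, as the interface text tells. Its arguments: {"type":"object","properties":{"plan":{"type":"array"},"grip_force":{"type":"number"}},"required":["plan"]}

```bash
mkdir -p pics; python3 - <<'E'
from plant import r, viewer
import cv2,json
s=r.observe(); print(s)
for n in("scene","top"):
    cv2.imwrite(f"pics/{n}0.png",viewer.snapshot(n)[:,:,::-1])
for n in("scene","top","wrist"): print(n,viewer.camera_params(n))
E
```

```text
{'time_s': 0.0, 'q': array([-1.26399472e+00,  1.50961651e-01,  1.43801718e+00, -4.74897666e-06,
        1.55377734e+00, -1.34012278e-01]), 'joint_vel': array([ 7.57720681e-04,  5.65441110e-04, -3.51725951e-04,  8.81017567e-05,
        4.81622126e-05,  1.03747086e-03]), 'joint_torque': array([ 6.59264583e-05, -7.13054037e+01, -5.70864022e+01, -9.94292418e-05,
        8.84308945e-03,  5.69096369e-05]), 'tool_pos': array([ 0.24524341, -0.51982559,  0.23869621]), 'ee_rot': array([-5.79385982e-04,  9.75808388e-01,  2.18626740e-01, -5.25637772e-05]), 'ft_force': array([-1.02035502, -0.52215034,  0.54481386]), 'torque': array([-0.02657811, -0.01118194,  0.01620647]), 'width': 0.08564939053280375}
scene {'fx': 415.1353420288451, 'fy': 415.1353420288451, 'cx': 260.66907492283974, 'cy': 193.39844567766946, 'dist_coeffs': array([-0.05731566,  0.        ,  0.        ,  0.        ,  0.        ]), 'cam_to_world': array([[-0.75679674,  0.46124111, -0.463158  ,  1.10837139],
       [ 0.65351193,  0.51933432, -0.55064873,  0.69402484],
       [-0.01344799, -0.71940844, -0.69445708,  1.0167627 ],
    
[... 366 characters left out ...]
0508135, -0.01607127],
       [-0.0080475 , -0.16890373, -0.9855997 ,  1.67356407],
       [ 0.        ,  0.        ,  0.        ,  1.        ]])}
wrist {'fx': 306.8977822581562, 'fy': 306.8977822581562, 'cx': 254.99031368694915, 'cy': 188.89894525195007, 'dist_coeffs': array([-0.05977499,  0.        ,  0.        ,  0.        ,  0.        ]), 'T_tool_cam': array([[ 6.43915100e-04, -9.57048805e-01, -2.89926147e-01,
         7.50006302e-02],
       [ 9.99999779e-01,  5.67934440e-04,  3.46205339e-04,
         8.10792235e-04],
       [-1.66676362e-04, -2.89926306e-01,  9.57048959e-01,
        -1.33742233e-01],
       [ 0.00000000e+00,  0.00000000e+00,  0.00000000e+00,
         1.00000000e+00]])}
```

View pics/scene0.png

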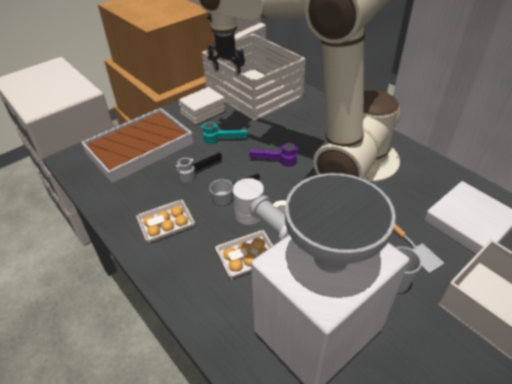

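View pics/top0.png

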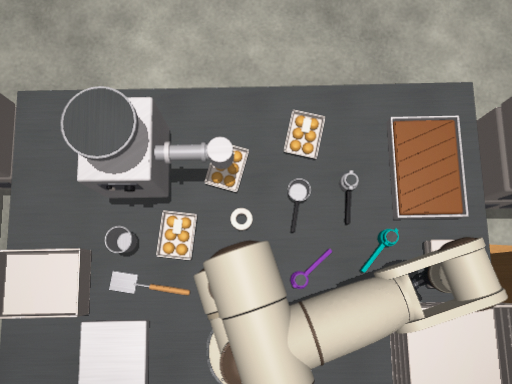

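The top view shows the nozzle at about (350,180) with its handle running down to (348,222). The scoop is at (298,190), the head at (220,150) and the pipe runs left to (160,152). I'll zoom in for edges.

```bash
python3 - <<'E'
import cv2,numpy as np
t=cv2.imread('pics/top0.png');s=cv2.imread('pics/scene0.png')
def z(i,x,y,w,h,k): 
    c=cv2.resize(i[y:y+h,x:x+w],None,fx=k,fy=k,interpolation=cv2.INTER_CUBIC)
    for a in range(0,w,10):
        cv2.line(c,(a*k,0),(a*k,4 if (x+a)%50 else 12),(0,255,255),1)
    for b in range(0,h,10):
        cv2.line(c,(0,b*k),(4 if (y+b)%50 else 12,b*k),(0,255,255),1)
    return c
A=z(t,310,160,65,70,4);B=z(t,150,120,110,70,4)
C=z(s,150,130,120,110,4)
W=np.zeros((600,800,3),np.uint8)
W[:280,:260]=A;W[:280,270:710]=B
C=cv2.resize(C,(349,320));W[280:,:349]=C
D=z(s,200,160,110,80,4);W[280:,350:790]=D
cv2.imwrite('pics/z1.png',W)
E
```

```text
(no output)
```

View pics/z1.png

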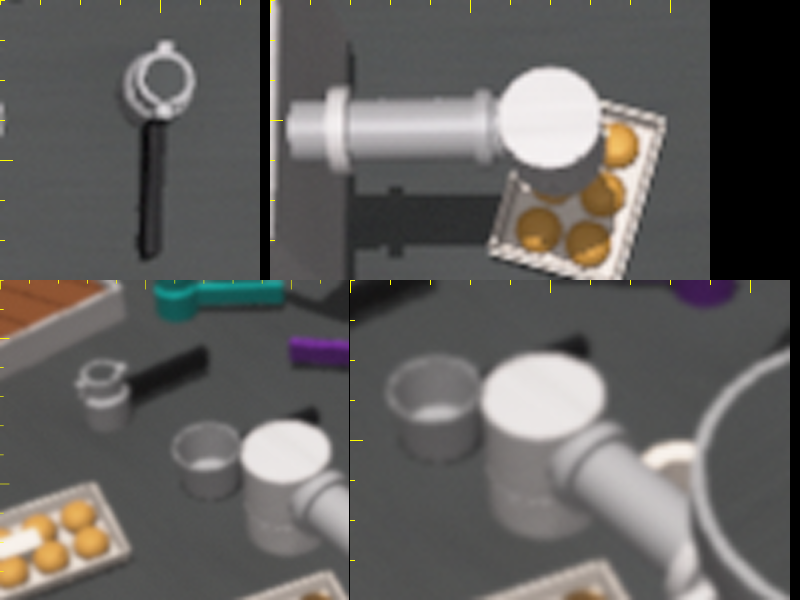

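```bash
cat > h.py <<'E'
import cv2,numpy as np
from plant import r,viewer
from scipy.spatial.transform import Rotation as R
def T_tool(s):
    T=np.eye(4);T[:3,:3]=R.from_quat(np.roll(s['ee_rot'],-1)).as_matrix();T[:3,3]=s['tool_pos'];return T
def cam(n,s=None):
    p=viewer.camera_params(n)
    M=p['cam_to_world'] if n!='wrist' else T_tool(s)@p['T_tool_cam']
    return np.array([[p['fx'],0,p['cx']],[0,p['fy'],p['cy']],[0,0,1]]),p['dist_coeffs'],M
def ray(c,px,z):
    K,d,M=c
    u=cv2.undistortPoints(np.array(px,float).reshape(-1,1,2),K,d).reshape(-1,2)
    D=np.c_[u,np.ones(len(u))]@M[:3,:3].T;o=M[:3,3]
    return o+D*((z-o[2])/D[:,2])[:,None]
def proj(c,P):
    K,d,M=c;W=np.linalg.inv(M)
    return cv2.projectPoints(np.array(P,float).reshape(-1,3),cv2.Rodrigues(W[:3,:3])[0],W[:3,3],K,d)[0].reshape(-1,2)
E
python3 - <<'E'
from h import *
t=cv2.imread('pics/top0.png');s=cv2.imread('pics/scene0.png')
c=cam('top');cs=cam('scene')
g=(t.min(2)>205).astype(np.uint8);g[:, :200]=0
n,l,st,ce=cv2.connectedComponentsWithStats(g); i=l[149,220]; print(st[i],ce[i]); print('head top',ray(c,ce[i],.286))
g=(s.min(2)>200).astype(np.uint8)
n,l,st,ce=cv2.connectedComponentsWithStats(g); i=l[187,248]; print(st[i],ce[i]); print('head top scene',ray(cs,ce[i],.286))
# pipe edges: columns 175..200
L=[]
gr=t.max(2)
for x in range(172,200,3):
    col=gr[125:180,x].astype(int); d=np.diff(col); L.append((x,125+d[:27].argmax()+.5,125+27+d[27:].argmin()+.5))
L=np.array(L);print(L.tolist())
P=ray(c,np.c_[L[:,0],(L[:,1]+L[:,2])/2],.256);p=np.polyfit(P[:,1],P[:,0],1);print('pipe dx/dy',p, 'yaw',-np.arctan(p[0]))
print('rim',ray(c,[351.2,180],.072),'handle pts',ray(c,[[348.75,191],[347.2,224]],.042))
dk=(t.max(2)<38).astype(np.uint8); dk[:188]=0;dk[226:]=0;dk[:,:340]=0;dk[:,357:]=0
ys,xs=np.nonzero(dk);Q=ray(c,np.c_[xs,ys],.042);q=np.polyfit(Q[:,0],Q[:,1],1);print(len(xs),'handle yaw',np.arctan(q[0]),Q.mean(0),Q.min(0),Q.max(0))
print('scene rim',ray(cs,[150+103*120/349,130+93*110/320],.072))
for n in [(298,190)]: print('scoop',ray(c,n,.055), ray(c,[293.5,230],.04))
E
```

```text
[206 137  27  25 477] [219.25786164 148.98113208]
head top [[0.62992271 0.07603373 0.286     ]]
[234 179  29  20 456] [247.9254386  188.67982456]
head top scene [[0.63406341 0.07966574 0.286     ]]
[[172.0, 144.5, 158.5], [175.0, 144.5, 158.5], [178.0, 144.5, 158.5], [181.0, 144.5, 158.5], [184.0, 144.5, 158.5], [187.0, 144.5, 168.5], [190.0, 144.5, 158.5], [193.0, 144.5, 158.5], [196.0, 144.5, 168.5], [199.0, 144.5, 168.5]]
pipe dx/dy [0.19524987 0.59162612] yaw -0.19282398288331767
rim [[ 0.56964814 -0.3656507   0.072     ]] handle pts [[ 0.53651837 -0.36152531  0.042     ]
 [ 0.420372   -0.34999175  0.042     ]]
69 handle yaw -0.1075766164793135 [ 0.48808934 -0.34888192  0.042     ] [ 0.42044332 -0.36608512  0.042     ] [ 0.54019765 -0.34238955  0.042     ]
scene rim [[ 0.57381508 -0.35650032  0.072     ]]
scoop [[ 0.54099117 -0.18249579  0.055     ]] [[ 0.40291327 -0.16351416  0.04      ]]
```

Call:
arm_command:
  plan:
    - [37,-25,-20,0,0,0,1]
    - [37,-25,-20,0,0,0,1]
    - [37,-25,-20,0,0,0,1]
    - [37,-25,-20,0,0,0,1]
    - [37,-25,-20,0,0,0,1]
    - [37,-25,-20,0,0,0,1]
    - [37,-25,-20,0,0,0,1]
    - [37,-25,-15,0,0,0,1]
    - [37,-25,-10,0,0,0,1]
    - [37,-25,-10,0,0,0,1]
    - [37,-25,-10,0,0,0,1]
    - [37,-25,0,0,0,0,1]
    - [37,-25,0,0,0,0,1]
    - [37,-25,0,0,0,0,1]
    - [37,-25,0,0,0,0,1]
    - [10,0,0,0,0,0,1]
    - [0,0,0,0,0,0,1]

```text
time_s: 1.8
tool_pos: [0.6066, 0.0829, 0.4269]
ee_rot: [-0.005, 0.976, 0.217, -0.002]
ft_force: [-0.5, -0.7, -0.7]
width: 0.0853
```

```bash
cat >> h.py <<'E'
def psi(s): T=T_tool(s);return np.arctan2(T[1,0],T[0,0])
def shot(n,name):
    s=r.observe();i=viewer.snapshot(n)[:,:,::-1].copy();cv2.imwrite(f'pics/{name}.png',i);return s,i
E
python3 - <<'E'
from h import *
s,i=shot('wrist','w1');print(s['time_s'],s['tool_pos'],psi(s),s['q'])
E
```

```text
1.8 [0.60664729 0.08294691 0.42686382] 0.4381400688207976 [0.00555544 0.24996739 0.94457232 0.00950933 1.95246101 1.14173606]
```

View pics/w1.png

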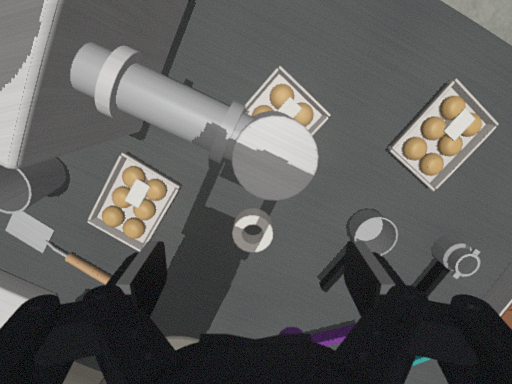

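The wrist view shows the head disc at about (275,155) with a radius near 43 px, the pipe going up-left, and the nozzle rim at (467,263). Next I turn the tool about 2.6 rad for a second, opposite view.

Call:
arm_command:
  plan:
    - [0,0,0,0,0,-0.15,1]
    - [0,0,0,0,0,-0.15,1]
    - [0,0,0,0,0,-0.15,1]
    - [0,0,0,0,0,-0.15,1]
    - [0,0,0,0,0,-0.15,1]
    - [0,0,0,0,0,-0.15,1]
    - [0,0,0,0,0,-0.15,1]
    - [0,0,0,0,0,-0.15,1]
    - [0,0,0,0,0,-0.15,1]
    - [0,0,0,0,0,-0.15,1]
    - [0,0,0,0,0,-0.15,1]
    - [0,0,0,0,0,-0.15,1]
    - [0,0,0,0,0,-0.15,1]
    - [0,0,0,0,0,-0.15,1]
    - [0,0,0,0,0,-0.15,1]
    - [0,0,0,0,0,-0.15,1]
    - [0,0,0,0,0,-0.15,1]
    - [-30,0,0,0,0,-0.1,1]
    - [-30,0,0,0,0,0,1]
    - [0,0,0,0,0,0,1]

```text
time_s: 3.85
tool_pos: [0.6519, 0.0464, 0.4366]
ee_rot: [0.002, 0.023, 1.0, 0.003]
ft_force: [0.4, -0.0, -0.9]
width: 0.0858
```

```bash
python3 - <<'E'
from h import *
s,i=shot('wrist','w2');print(s['time_s'],s['tool_pos'],s['ee_rot'],psi(s))
s,i=shot('top','t2')
E
```

```text
3.85 [0.65186434 0.04643926 0.43657476] [0.00168893 0.02271799 0.9997373  0.00252473] 3.0961441929769866
```

View pics/w2.png

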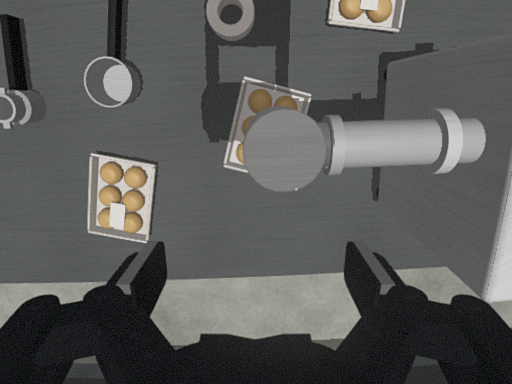

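```bash
cat > m.py <<'E'
from h import *
def circ(i,c,r0,band=7,dark=False):
    g=cv2.GaussianBlur(cv2.cvtColor(i,cv2.COLOR_BGR2GRAY),(3,3),0).astype(float)
    c=np.array(c,float)
    for k in range(4):
        a=np.linspace(0,2*np.pi,180,endpoint=False);rr=np.arange(r0-band,r0+band,.25)
        X=(c[0]+rr[None]*np.cos(a)[:,None]).astype(np.float32);Y=(c[1]+rr[None]*np.sin(a)[:,None]).astype(np.float32)
        d=np.abs(np.diff(cv2.remap(g.astype(np.float32),X,Y,1),axis=1));j=d.argmax(1)
        ok=d.max(1)>4;P=np.c_[X[range(180),j],Y[range(180),j]][ok]
        for _ in range(6):
            A=np.c_[2*P,np.ones(len(P))];x=np.linalg.lstsq(A,(P**2).sum(1),rcond=None)[0]
            R0=np.sqrt(x[2]+x[0]**2+x[1]**2);e=np.abs(np.hypot(*(P-x[:2]).T)-R0)
            P=P[e<=max(.8,np.percentile(e,85))]
        c=x[:2];r0=R0
    return c,r0,len(P)
E
python3 - <<'E'
from m import *
def st(p,q): return {'tool_pos':np.array(p),'ee_rot':np.array(q)}
# quaternion from w1 needs more digits
S1=st([0.60664729,0.08294691,0.42686382],[-.005,.976,.217,-.002]);S1['ee_rot']/=np.linalg.norm(S1['ee_rot'])
S2=st([0.65186434,0.04643926,0.43657476],[0.00168893,0.02271799,0.9997373,0.00252473])
for f,S,c in(('w1',S1,(275,155)),('w2',S2,(285,150))):
    i=cv2.imread(f'pics/{f}.png');C=cam('wrist',S);e=circ(i,c,43);print(f,e,'head',ray(C,e[0],.286))
i=cv2.imread('pics/w1.png');C1=cam('wrist',S1);e=circ(i,(467,263),13,5);print(e,'rim',ray(C1,e[0],.072),ray(C1,[467,263],.072))
print('lug tips',ray(C1,[[476,251],[459,275]],.068), 'handle top pt w1',ray(C1,[[445,267],[416,295]],.042))
C2=cam('wrist',S2);print('pipe ax',ray(C2,[[345,143],[435,141]],.256),'w1',ray(C1,[[226,118],[130,84]],.256))
for n,f,c,r0 in(('top','top0',(220,149),12.5),):
    i=cv2.imread(f'pics/{f}.png');e=circ(i,c,r0,5);print(n,e,ray(cam(n),e[0],.286))
i=cv2.imread('pics/t2.png');e=circ(i,(351,180),7,3);print(e,ray(cam('top'),e[0],.072))
E
```

```text
w1 (array([274.8346582, 158.2213367]), np.float64(42.50019104345829), 86) head [[0.63009391 0.07591805 0.286     ]]
w2 (array([277.81607278, 159.26480623]), np.float64(53.03970537853369), 32) head [[0.63781845 0.06914958 0.286     ]]
(array([466.24414083, 263.96047622]), np.float64(9.689363874170335), 112) rim [[ 0.57176573 -0.36046035  0.072     ]] [[ 0.57400875 -0.3605445   0.072     ]]
lug tips [[ 0.60075244 -0.36475585  0.068     ]
 [ 0.54580519 -0.36605967  0.068     ]] handle top pt w1 [[ 0.54205339 -0.35353647  0.042     ]
 [ 0.46408539 -0.33737189  0.042     ]]
pipe ax [[0.62997381 0.14105113 0.256     ]
 [0.63143674 0.23679517 0.256     ]] w1 [[0.64091247 0.13239942 0.256     ]
 [0.63162691 0.22921681 0.256     ]]
top (array([219.37036498, 148.91913839]), np.float64(12.635620710459014), 179) [[0.63011077 0.07569025 0.286     ]]
(array([351.94060107, 180.31757462]), np.float64(6.406682469469401), 98) [[ 0.56848011 -0.36814155  0.072     ]]
```

```bash
cat >> m.py <<'E'
from scipy.optimize import least_squares
def mcirc(i,C,px,z,rad,tol=5,th=6):
    "edge points on plane z, robust circle of known radius"
    g=cv2.Canny(cv2.GaussianBlur(i,(3,3),0),20,50);ys,xs=np.nonzero(g)
    P=ray(C,np.c_[xs,ys],z)[:,:2];c=ray(C,px,z)[0,:2];
    for t in (tol,tol,3,2,1.5):
        e=np.hypot(*(P-c).T)-rad;Q=P[np.abs(e)<t/1e3]
        c=least_squares(lambda c:(np.hypot(*(Q-c).T)-rad)*1e3,c,loss='soft_l1',f_scale=.5).x
    return c,len(Q)
E
python3 - <<'E'
from m import *
def st(p,q): q=np.array(q);return {'tool_pos':np.array(p),'ee_rot':q/np.linalg.norm(q)}
S1=st([0.60664729,0.08294691,0.42686382],[-.005,.976,.217,-.002])
S2=st([0.65186434,0.04643926,0.43657476],[0.00168893,0.02271799,0.9997373,0.00252473])
I={n:cv2.imread(f'pics/{n}.png') for n in('w1','w2','top0','scene0','t2')}
C={'w1':cam('wrist',S1),'w2':cam('wrist',S2),'top0':cam('top'),'t2':cam('top'),'scene0':cam('scene')}
for n,p in(('w1',(275,155)),('w1',(275,158)),('w2',(285,150)),('w2',(283,148)),('top0',(219.4,149)),('scene0',(248,188.7))):
    print(n,'head',mcirc(I[n],C[n],p,.286,.04))
for n,p in(('w1',(467,263)),('top0',(351,180)),('t2',(351,180))): print(n,'rim',mcirc(I[n],C[n],p,.072,.024))
o=[cv2.resize(I['w1'][90:215,195:345],None,fx=3,fy=3),cv2.resize(I['w2'][90:215,215:365],None,fx=3,fy=3)]
for k,(n,c,off) in enumerate((('w1',mcirc(I['w1'],C['w1'],(275,155),.286,.04)[0],(195,90)),('w2',mcirc(I['w2'],C['w2'],(285,150),.286,.04)[0],(215,90)))):
    a=np.linspace(0,6.28,60);q=proj(C[n],np.c_[c[0]+.04*np.cos(a),c[1]+.04*np.sin(a),0*a+.286])
    for x in (q-off)*3: cv2.circle(o[k],tuple(int(v) for v in x),1,(0,0,255),-1)
p=cv2.resize(I['w1'][225:325,395:495],None,fx=2,fy=2)
W=np.zeros((580,800,3),np.uint8);W[:375,:400]=o[0][:,25:425];W[:375,400:]=o[1][:,25:425];W[380:,:200]=p
cv2.imwrite('pics/z2.png',W)
E
```

```text
w1 head (array([0.63016168, 0.07655723]), 253)
w1 head (array([0.63016168, 0.07655723]), 253)
w2 head (array([0.62991503, 0.07434803]), 259)
w2 head (array([0.62990585, 0.07428751]), 258)
top0 head (array([0.63071674, 0.07643128]), 63)
scene0 head (array([0.63354378, 0.07757532]), 70)
w1 rim (array([ 0.57123912, -0.36380093]), 65)
top0 rim (array([ 0.57055619, -0.36610366]), 18)
t2 rim (array([ 0.57055619, -0.36610366]), 18)
```

View pics/z2.png

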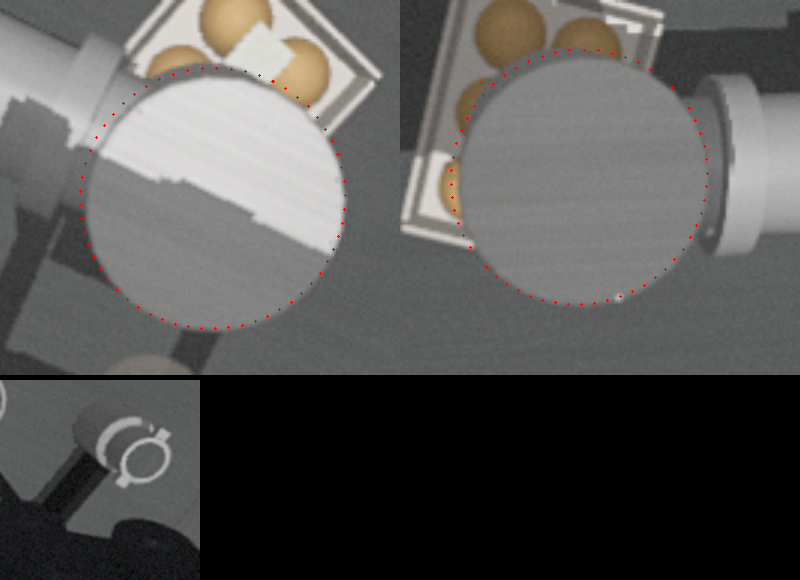

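Head axis comes out at (0.630, 0.0757), allowing for the visible disc being slightly smaller than nominal; both views agree to about 1 mm. Now to hover over the nozzle's handle.

Call:
arm_command:
  plan:
    - [16,-37,5,0,0,0,1]
    - [16,-37,10,0,0,0,1]
    - [16,-37,18,0,0,0,1]
    - [16,-37,18,0,0,0,1]
    - [16,-37,18,0,0,0,1]
    - [16,-37,18,0,0,0,1]
    - [16,-37,18,0,0,0,1]
    - [16,-37,18,0,0,0,1]
    - [16,-37,18,0,0,0,1]
    - [16,-37,18,0,0,0,1]
    - [16,-37,18,0,0,0.05,1]
    - [0,0,10,0,0,0,1]
    - [0,0,0,0,0,0,1]

```text
time_s: 5.25
tool_pos: [0.4315, -0.3626, 0.2489]
ee_rot: [0.009, 0.053, 0.999, -0.001]
ft_force: [0.5, 0.4, 0.5]
width: 0.0853
```

```bash
python3 - <<'E'
from h import *
s,i=shot('wrist','w3');np.save('w3.npy',np.r_[s['tool_pos'],s['ee_rot']]);print(s['time_s'],s['tool_pos'],psi(s))
E
```

```text
5.25 [ 0.4314551  -0.36260502  0.24891194] 3.0353220057342876
```

View pics/w3.png

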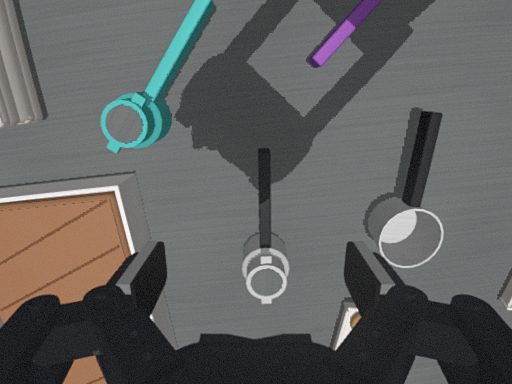

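The rim centre is at about (267,281), the lugs at (266,259) and (266,301), and the handle runs from (264,149) to (266,246).

```bash
python3 - <<'E'
from m import *
a=np.load('w3.npy');S={'tool_pos':a[:3],'ee_rot':a[3:]};C=cam('wrist',S);i=cv2.imread('pics/w3.png')
for rd in(.024,.0235,.023):print('rim',mcirc(i,C,(267,281),.072,rd,tol=4))
d=(i.max(2)<32).astype(np.uint8);n,l,st,ce=cv2.connectedComponentsWithStats(d);k=l[200,264];print(st[k])
m=(l==k);rows=np.arange(152,244,4);mid=[(np.nonzero(m[y])[0].min()+np.nonzero(m[y])[0].max())/2 for y in rows];wd=[m[y].sum() for y in rows];print(mid,wd)
P=ray(C,np.c_[mid,rows],.042);f=np.polyfit(P[:,0],P[:,1],1);print('yaw',np.arctan(f[0]),f,'far end',ray(C,[264,149],.042))
print('lugs',ray(C,[[266,259],[266.5,301]],.068))
E
```

```text
rim (array([ 0.57313113, -0.36476561]), 130)
rim (array([ 0.57300534, -0.36477992]), 129)
rim (array([ 0.57239457, -0.36495525]), 108)
[     0      0    512    384 187970]
[np.float64(255.5), np.float64(255.5), np.float64(255.5), np.float64(255.5), np.float64(255.5), np.float64(255.5), np.float64(255.5), np.float64(255.5), np.float64(255.5), np.float64(255.5), np.float64(255.5), np.float64(255.5), np.float64(255.5), np.float64(255.5), np.float64(255.5), np.float64(255.5), np.float64(255.5), np.float64(255.5), np.float64(255.5), np.float64(255.5), np.float64(255.5), np.float64(255.5), np.float64(255.5)] [np.int64(500), np.int64(503), np.int64(500), np.int64(503), np.int64(507), np.int64(506), np.int64(507), np.int64(508), np.int64(508), np.int64(508), np.int64(510), np.int64(509), np.int64(511), np.int64(512), np.int64(512), np.int64(512), np.int64(512), np.int64(512), np.int64(512), np.int64(512), np.int64(512), np.int64(512), np.int64(512)]
yaw -0.10512274843443602 [-0.1055117  -0.31676951] far end [[ 0.4204178  -0.35159053  0.042     ]]
lugs [[ 0.5439809  -0.36191241  0.068     ]
 [ 0.60274812 -0.36680401  0.068     ]]
```

```bash
cat >> h.py <<'E'
from scipy.linalg import expm,logm
HEAD=np.array([.630,.0757])
def toolpose(rim,yaw,tilt=-.2,G=(-.115,.029)):
    "tool pose so that a nozzle held at G (x, z in nozzle frame) has rim centre there"
    u=np.array([np.cos(yaw),np.sin(yaw),0]);p=yaw+np.pi
    M=np.array([[np.cos(p),np.sin(p),0],[np.sin(p),-np.cos(p),0],[0,0,-1]])@R.from_rotvec([0,tilt,0]).as_matrix()
    T=np.eye(4);T[:3,:3]=M;T[:3,3]=np.array(rim)+u*G[0]+[0,0,G[1]-.072]+.011*M[:,2];return T
def rows(T,n=None,T0=None,ip=True):
    A=np.linalg.inv(T_tool(r.observe()) if T0 is None else T0)@T
    w=R.from_matrix(A[:3,:3]).as_rotvec();L=np.linalg.norm(A[:3,3])*1e3;n=n or int(np.ceil(max(L/44,np.linalg.norm(w)/.14,1)))
    B=expm(np.real(logm(A))/n);row=np.r_[B[:3,3]*1e3,R.from_matrix(B[:3,:3]).as_rotvec()]
    print(n,'x',np.round(row,4).tolist(),'tot',np.round(A[:3,3]*1e3,1),np.round(w,4))
E
python3 - <<'E'
from h import *
T=toolpose([.572,-.3645,.072],-.087);print(T[:3,3])
U=T.copy();U[2,3]+=.07;rows(U);rows(T,T0=U)
E
```

```text
[ 0.45961204 -0.3546975   0.01821927]
4 x [-3.207, 2.6716, 40.8676, -0.0009, -0.0452, -0.0046] tot [-23.8  11.1 162. ] [-0.0036 -0.1809 -0.0185]
2 x [6.9534, -0.0, 34.3023, 0.0, 0.0, 0.0] tot [13.9  0.  68.6] [ 0. -0.  0.]
```

Call:
arm_command:
  plan:
    - [-3.2,2.7,41,0,-0.045,-0.005,1]
    - [-3.2,2.7,41,0,-0.045,-0.005,1]
    - [-3.2,2.7,41,0,-0.045,-0.005,1]
    - [-3.2,2.7,41,0,-0.045,-0.005,1]
    - [0,0,0,0,0,0,1]
  grip_force: 110

```text
time_s: 5.8
tool_pos: [0.464, -0.3515, 0.0915]
ee_rot: [0.107, 0.039, 0.993, -0.011]
ft_force: [-0.2, -0.3, 0.2]
width: 0.0854
```

```bash
python3 - <<'E'
from h import *
T=toolpose([.572,-.3645,.072],-.087)
rows(T)
s,i=shot('wrist','w4');np.save('w4.npy',np.r_[s['tool_pos'],s['ee_rot']]);print(s['time_s'],s['tool_pos'],psi(s))
cv2.imwrite('pics/w4b.png',cv2.convertScaleAbs(i,alpha=2))
E
```

```text
2 x [9.7048, -1.4456, 35.4098, -0.0055, 0.0074, 0.0049] tot [19.7 -2.7 70.8] [-0.0109  0.0148  0.0098]
5.8 [ 0.46402918 -0.35145899  0.09150216] 3.0646564919779484
```

View pics/w4b.png

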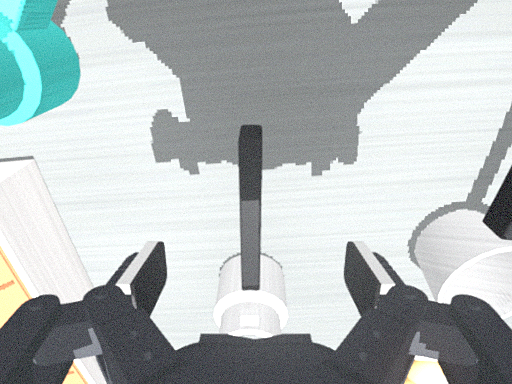

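Handle centred between the fingers: end-face bottom (251,127), top-face from about (251,167) to the cup at (252,287). Quick check, then descend.

```bash
python3 - <<'E'
from h import *
a=np.load('w4.npy');S={'tool_pos':a[:3],'ee_rot':a[3:]};C=cam('wrist',S)
P=ray(C,[[251,167],[251.5,200],[252,285],[251,127]],.042);print(P)
d=P[2]-P[0];print(np.arctan2(d[1],d[0]))
print(proj(C,[[.572-.15*.9962,-.3645+.15*.087,z] for z in(.042,.012)]))
E
```

```text
[[ 0.44138921 -0.35272602  0.042     ]
 [ 0.46407577 -0.35435295  0.042     ]
 [ 0.53819276 -0.36027707  0.042     ]
 [ 0.41711276 -0.35065294  0.042     ]]
-0.0778462139147588
[[250.41147204 136.48944511]
 [251.62834029 120.93443304]]
```

Call:
arm_command:
  plan:
    - [9.2,-1.4,35,-0.005,0.007,0.006,1]
    - [9.2,-1.4,35,-0.005,0.007,0.006,1]
    - [0,0,0,0,0,0,1]

```text
time_s: 6.15
tool_pos: [0.4653, -0.3587, 0.0318]
ee_rot: [0.103, 0.042, 0.994, -0.01]
ft_force: [-0.5, -0.2, 1.2]
width: 0.0854
```

```bash
python3 - <<'E'
from h import *
s=r.observe();print(s['time_s'],s['tool_pos'],s['ft_force'])
rows(toolpose([.573,-.3643,.072],-.083),1)
E
```

```text
6.15 [ 0.46530783 -0.35872837  0.03182637] [-0.4913192  -0.2408711   1.15533457]
1 x [7.7356, 3.5127, 12.2346, -0.0118, 0.0079, -0.0011] tot [ 7.7  3.5 12.2] [-0.0118  0.0079 -0.0011]
```

Call:
arm_command:
  plan:
    - [7.7,3.5,12.2,-0.012,0.008,0,1]
    - [0,0,0,0,0,0,1]

```text
time_s: 6.35
tool_pos: [0.4623, -0.3561, 0.0231]
ee_rot: [0.101, 0.041, 0.994, -0.005]
ft_force: [-1.3, -0.1, 0.8]
width: 0.0855
```

```bash
python3 - <<'E'
from h import *
s=r.observe();print(s['time_s'],s['tool_pos'],s['ft_force'])
rows(toolpose([.573,-.3643,.072],-.083),1)
E
```

```text
6.35 [ 0.46231279 -0.35610376  0.02311071] [-1.343219   -0.12751493  0.8267227 ]
1 x [2.7746, 1.0229, 4.4208, -0.0025, 0.0026, 0.0013] tot [2.8 1.  4.4] [-0.0025  0.0026  0.0013]
```

Call:
arm_command:
  plan:
    - [3.5,1.3,6,-0.003,0.003,0.001,1]
    - [0,0,0,0,0,0,0.3]
    - [0,0,0,0,0,0,0]
    - [0,0,0,0,0,0,0]
    - [0,0,0,0,0,0,0]
    - [0,0,0,0,0,0,0]
    - [0,0,0,0,0,0,0]
    - [0,0,0,0,0,0,0]

```text
time_s: 7.15
tool_pos: [0.4618, -0.3561, 0.0215]
ee_rot: [0.102, 0.041, 0.994, -0.006]
ft_force: [-0.2, 0.9, 1.3]
width: 0.0121
```

```bash
python3 - <<'E'
from h import *
s=r.observe();print(s['time_s'],s['tool_pos'],s['ft_force'],s['torque'],s['width'],psi(s))
rows(toolpose([.573,-.3643,.072],-.083),1)
np.save('grasp.npy',T_tool(s))
E
```

```text
7.15 [ 0.46178344 -0.35607223  0.02147949] [-0.17104742  0.90880378  1.32499806] [0.2350673  0.03645326 0.0824254 ] 0.012109366882842594 3.0602491565209737
1 x [1.9306, 1.0343, 2.926, -0.0035, 0.004, 0.0016] tot [1.9 1.  2.9] [-0.0035  0.004   0.0016]
```

```bash
cat >> h.py <<'E'
import os
def N(rim,yaw):
    M=np.eye(4);M[:3,:3]=R.from_rotvec([0,0,yaw]).as_matrix();M[:3,3]=np.array(rim);return M   # rim frame
if os.path.exists('grasp.npy'):
    Tg=np.load('grasp.npy');y0=np.arctan2(Tg[1,0],Tg[0,0])+np.pi;y0=(y0+np.pi)%(2*np.pi)-np.pi
    u=np.array([np.cos(y0),np.sin(y0)]);d=np.array([.573,-.3643])-Tg[:2,3]
    K=np.linalg.inv(Tg)@N([*(Tg[:2,3]+u*(d@u)),.072],y0)
def noz():
    s=r.observe();M=T_tool(s)@K;e=R.from_matrix(M[:3,:3]).as_euler('ZYX')
    print('t',round(s['time_s'],2),'rim',np.round(M[:3,3],4),'rel head mm',np.round((M[:3,3]-[*HEAD,.19])*1e3,1),'yaw,pitch,roll',np.round(e,3),'F',np.round(s['ft_force'],1),'M',np.round(s['torque'],2),'w',round(s['width'],4))
def goto(rim,yaw,n=None,T0=None):
    T=N(rim,yaw)@np.linalg.inv(K);rows(T,n,T0);return T
E
python3 - <<'E'
from h import *
noz()
rows(T_tool(r.observe())+np.array([[0,0,0,0],[0,0,0,0],[0,0,0,.04],[0,0,0,0]]),3)
E
```

```text
t 7.15 rim [ 0.5729 -0.3651  0.072 ] rel head mm [ -57.1 -440.8 -118. ] yaw,pitch,roll [-0.081  0.     0.   ] F [-0.2  0.9  1.3] M [0.24 0.04 0.08] w 0.0121
3 x [-2.7005, -0.05, -13.0569, -0.0, 0.0, 0.0] tot [ -8.1  -0.1 -39.2] [-0.  0.  0.]
```

Call:
arm_command:
  plan:
    - [-3,0,-15,0,0,0,0]
    - [-6,0,-30,0,0,0,0]
    - [-7,0,-35,0,0,0,0]
    - [-6,0,-30,0,0,0,0]
    - [0,0,0,0,0,0,0]

```text
time_s: 7.65
tool_pos: [0.4594, -0.3543, 0.1344]
ee_rot: [0.099, 0.041, 0.994, -0.004]
ft_force: [0.3, -0.6, -3.3]
width: 0.0122
```

```bash
python3 - <<'E'
from h import *
noz()
T=goto([*HEAD,.168],-.45)
s,i=shot('scene','s3')
cv2.imwrite('pics/s3c.png',cv2.resize(i[90:240,100:300],None,fx=4,fy=4,interpolation=cv2.INTER_CUBIC))
E
```

```text
t 7.65 rim [ 0.5709 -0.3636  0.1842] rel head mm [ -59.1 -439.3   -5.8] yaw,pitch,roll [-0.081  0.006  0.004] F [ 0.3 -0.6 -3.3] M [ 0.01  0.5  -0.02] w 0.0122
11 x [4.792, 43.9745, 0.5253, 0.0071, -0.0005, 0.0328] tot [-26.7 482.6  22.9] [ 0.0778 -0.0056  0.3604]
```

View pics/s3c.png

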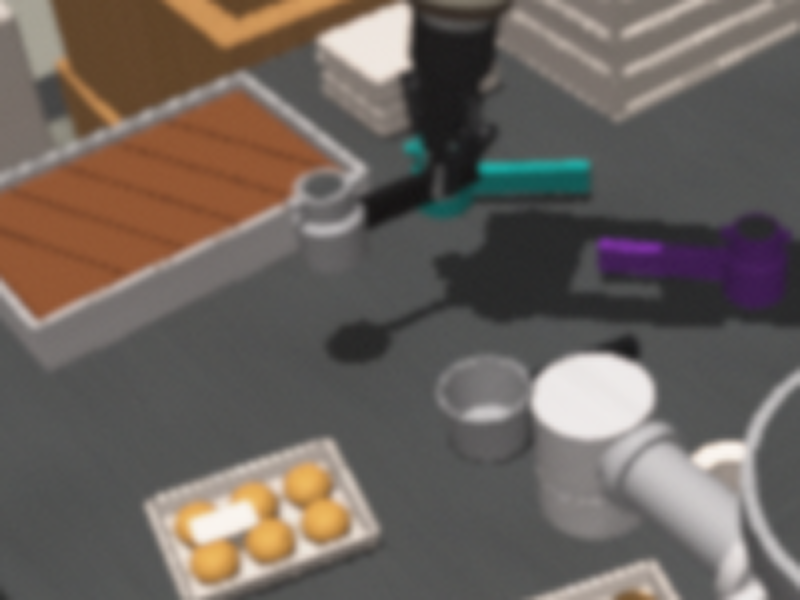

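The nozzle is held level and clear of everything. Traversing to below the head.

Call:
arm_command:
  plan:
    - [4,0,22,0,0,0,0]
    - [4.8,44,0,0.007,-0.001,0.033,0]
    - [4.8,44,0,0.007,-0.001,0.033,0]
    - [4.8,44,0,0.007,-0.001,0.033,0]
    - [4.8,44,0,0.007,-0.001,0.033,0]
    - [4.8,44,0,0.007,-0.001,0.033,0]
    - [4.8,44,0,0.007,-0.001,0.033,0]
    - [4.8,44,0,0.007,-0.001,0.033,0]
    - [4.8,44,0,0.007,-0.001,0.033,0]
    - [4.8,44,0,0.007,-0.001,0.033,0]
    - [0,0,0,0,0,0,0]

```text
time_s: 8.8
tool_pos: [0.4961, 0.0572, 0.0824]
ee_rot: [0.089, 0.199, 0.976, -0.018]
ft_force: [-0.2, -0.8, -3.0]
width: 0.0121
```

```bash
python3 - <<'E'
from h import *
noz();goto([*HEAD,.168],-.45)
E
```

```text
t 8.8 rim [0.5997 0.013  0.1303] rel head mm [-30.3 -62.7 -59.7] yaw,pitch,roll [-0.401  0.023  0.005] F [-0.2 -0.8 -3. ] M [ 0.16  0.49 -0.03] w 0.0121
2 x [-5.0575, 37.4076, -16.9212, 0.0069, -0.0115, 0.0235] tot [-10.8  74.8 -33.6] [ 0.0138 -0.023   0.047 ]
```

Call:
arm_command:
  plan:
    - [-5,0,-34,0,0,0,0]
    - [-3,40,-10,0.007,-0.012,0.024,0]
    - [-3,38,-2,0.007,-0.012,0.024,0]
    - [0,0,0,0,0,0,0]

```text
time_s: 9.2
tool_pos: [0.5273, 0.1308, 0.1238]
ee_rot: [0.094, 0.222, 0.97, -0.026]
ft_force: [-0.8, 0.7, -3.8]
width: 0.0122
```

```bash
python3 - <<'E'
from h import *
noz();goto([*HEAD,.175],-.45,1)
E
```

```text
t 9.2 rim [0.6282 0.0823 0.1734] rel head mm [ -1.8   6.6 -16.6] yaw,pitch,roll [-0.45   0.008 -0.005] F [-0.8  0.7 -3.8] M [0.24 0.52 0.07] w 0.0122
1 x [-4.9464, -4.9177, 0.3374, -0.0045, -0.008, 0.0008] tot [-4.9 -4.9  0.3] [-0.0045 -0.008   0.0008]
```

Call:
arm_command:
  plan:
    - [-5,-5,0.3,-0.004,-0.008,0,0]
    - [-1.8,-1.8,0,0,0,0,0]
    - [0,0,0,0,0,0,0]

```text
time_s: 9.5
tool_pos: [0.5287, 0.1198, 0.1211]
ee_rot: [0.096, 0.221, 0.97, -0.026]
ft_force: [-0.5, 0.6, -3.4]
width: 0.0124
```

```bash
python3 - <<'E'
from h import *
noz();goto([*HEAD,.175],-.45,1)
M=T_tool(r.observe())@K;C=cam('scene')
s,i=shot('scene','s4')
c=cv2.resize(i[160:235,205:305],None,fx=8,fy=8,interpolation=cv2.INTER_CUBIC)
a=np.linspace(0,2*np.pi,73)
def dr(P,col):
    for x in (proj(C,P)+.5-[205,160])*8: cv2.circle(c,tuple(int(v) for v in x),1,col,-1)
ring=lambda c0,rad,z:np.c_[c0[0]+rad*np.cos(a),c0[1]+rad*np.sin(a),0*a+z]
dr(ring(HEAD,.04,.19),(0,0,255));dr(ring(HEAD,.04,.286),(0,0,255))
f=M[:3,3]
dr(ring(f,.03,f[2]-.072),(0,255,0));dr(ring(f,.03,f[2]-.030),(0,255,0));dr(ring(f,.024,f[2]),(255,255,0))
cv2.imwrite('pics/s4c.png',c)
E
```

```text
t 9.5 rim [0.6295 0.0716 0.1711] rel head mm [ -0.5  -4.1 -18.9] yaw,pitch,roll [-0.448  0.005 -0.004] F [-0.5  0.6 -3.4] M [ 0.21  0.45 -0.02] w 0.0124
1 x [0.404, 4.308, -3.5903, -0.0035, -0.0046, 0.003] tot [ 0.4  4.3 -3.6] [-0.0035 -0.0046  0.003 ]
```

View pics/s4c.png

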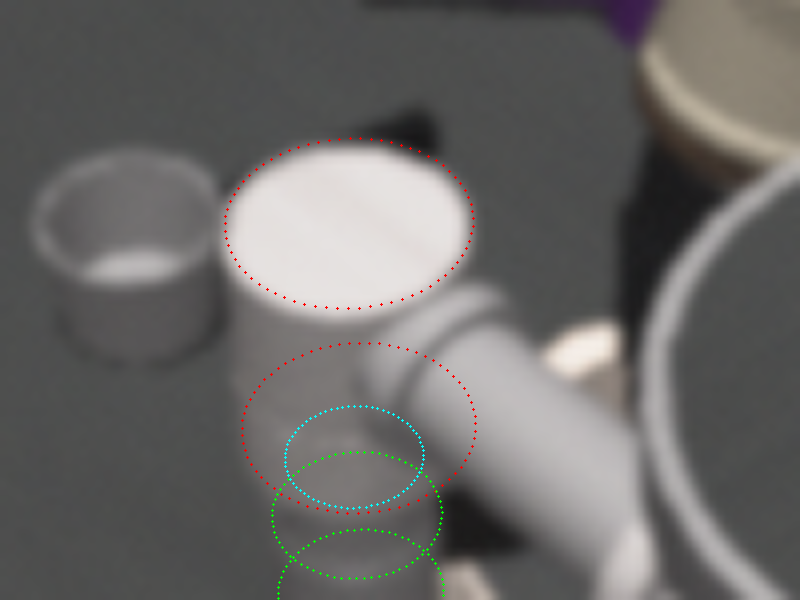

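The overlays agree with the image: head sides and cup sides line up within about 1 px. Now a fine correction, then feeling upwards.

Call:
arm_command:
  plan:
    - [0.4,4.3,-3.5,-0.003,-0.005,0.003,0]
    - [0,0,0,0,0,0,0]
    - [0,0,0,0,0,0,0]

```text
time_s: 9.85
tool_pos: [0.5293, 0.1232, 0.1246]
ee_rot: [0.099, 0.223, 0.969, -0.025]
ft_force: [0.0, 0.3, -3.1]
width: 0.0121
```

```bash
python3 - <<'E'
from h import *
noz();goto([*HEAD,.186],-.45,1)
E
```

```text
t 9.85 rim [0.6296 0.0745 0.1752] rel head mm [ -0.4  -1.2 -14.8] yaw,pitch,roll [-0.453 -0.001 -0.   ] F [ 0.   0.3 -3.1] M [ 0.25  0.42 -0.03] w 0.0121
1 x [-2.0035, 0.9704, -10.665, -0.0007, 0.0006, -0.0025] tot [ -2.    1.  -10.7] [-0.0007  0.0006 -0.0025]
```

Call:
arm_command:
  plan:
    - [-2,1,-10.7,0,0,0,0]
    - [0,0,0,0,0,0,0]
    - [0,0,0,0,0,0,0]

```text
time_s: 10.15
tool_pos: [0.5297, 0.1244, 0.137]
ee_rot: [0.099, 0.223, 0.969, -0.025]
ft_force: [-0.6, -0.3, -2.4]
width: 0.0122
```

```bash
python3 - <<'E'
from h import *
noz();goto([*HEAD,.1925],-.45,1)
E
```

```text
t 10.15 rim [0.63   0.0757 0.1877] rel head mm [-0.  -0.  -2.3] yaw,pitch,roll [-0.452 -0.001  0.   ] F [-0.6 -0.3 -2.4] M [0.22 0.48 0.02] w 0.0122
1 x [-0.9461, -0.2554, -4.8795, -0.0002, 0.0012, -0.0024] tot [-0.9 -0.3 -4.9] [-0.0002  0.0012 -0.0024]
```

Call:
arm_command:
  plan:
    - [-0.5,0,-2.3,0,0,0,0]
    - [0,0,0,0,0,0,0]
    - [-0.5,0,-2.3,0,0,0,0]
    - [0,0,0,0,0,0,0]

```text
time_s: 10.55
tool_pos: [0.5298, 0.1245, 0.1421]
ee_rot: [0.099, 0.223, 0.969, -0.025]
ft_force: [-0.7, -0.8, -2.9]
width: 0.0122
```

```bash
python3 - <<'E'
from h import *
noz();goto([*HEAD,.197],-.45,1)
E
```

```text
t 10.55 rim [0.63   0.0757 0.1928] rel head mm [-0.   0.   2.8] yaw,pitch,roll [-0.452 -0.001  0.   ] F [-0.7 -0.8 -2.9] M [ 0.22  0.48 -0.03] w 0.0122
1 x [-0.8498, -0.3101, -4.2993, -0.0002, 0.0012, -0.0022] tot [-0.8 -0.3 -4.3] [-0.0002  0.0012 -0.0022]
```

Call:
arm_command:
  plan:
    - [-0.4,0,-2,0,0,0,0]
    - [0,0,0,0,0,0,0]
    - [-0.4,0,-1.5,0,0,0,0]
    - [0,0,0,0,0,0,0]

```text
time_s: 10.95
tool_pos: [0.529, 0.1245, 0.1447]
ee_rot: [0.098, 0.223, 0.97, -0.025]
ft_force: [3.2, -0.2, -7.0]
width: 0.0122
```

```bash
python3 - <<'E'
from h import *
noz()
E
```

```text
t 10.95 rim [0.6294 0.0758 0.1951] rel head mm [-0.6  0.1  5.1] yaw,pitch,roll [-0.452  0.001 -0.001] F [ 3.2 -0.2 -7. ] M [0.39 0.59 0.12] w 0.0122
```

Contact is about 5 mm above the mouth, so the rim is in the bore and the lugs are against the ring. Now the yaw search with light upward pressure.

```bash
python3 - <<'E'
from h import *
for y in(-.40,-.50): goto([*HEAD,.1955],y,1)
E
```

```text
1 x [-0.8433, -5.576, -0.0435, -0.0113, -0.0015, -0.0511] tot [-0.8 -5.6 -0. ] [-0.0113 -0.0015 -0.0511]
1 x [-0.8199, 5.571, -0.1, 0.0089, -0.0011, 0.0469] tot [-0.8  5.6 -0.1] [ 0.0089 -0.0011  0.0469]
```

Call:
arm_command:
  plan:
    - [-1,-5.6,-0.6,-0.011,-0.001,-0.05,0]
    - [-0.2,0,-0.8,0,0,0,0]
    - [-0.3,-5.6,-0.8,-0.01,0,-0.05,0]
    - [-0.2,0,-0.8,0,0,0,0]

```text
time_s: 11.35
tool_pos: [0.5241, 0.1145, 0.146]
ee_rot: [0.097, 0.173, 0.98, -0.02]
ft_force: [-0.8, 1.2, -3.6]
width: 0.0122
```

```bash
python3 - <<'E'
from h import *
noz()
goto([*HEAD,.1955],-.25,2)
E
```

```text
t 11.35 rim [0.6291 0.0762 0.1959] rel head mm [-0.9  0.5  5.9] yaw,pitch,roll [-0.35   0.005 -0.001] F [-0.8  1.2 -3.6] M [ 0.23  0.66 -0.04] w 0.0122
2 x [-0.6503, -5.6497, 0.6745, -0.0105, -0.0028, -0.0488] tot [ -1.6 -11.3   1.4] [-0.0209 -0.0056 -0.0976]
```

Call:
arm_command:
  plan:
    - [-0.7,0,-1.5,0,-0.003,0,0]
    - [-0.4,0,-1.5,0,-0.003,0,0]
    - [-0.2,0,-0.5,0,0,0,0]

```text
time_s: 11.65
tool_pos: [0.5237, 0.1147, 0.1488]
ee_rot: [0.099, 0.176, 0.979, -0.021]
ft_force: [1.9, -0.2, -13.8]
width: 0.012
```

```bash
python3 - <<'E'
from h import *
noz()
goto([*HEAD,.2],-.25,2)
E
```

```text
t 11.65 rim [0.6284 0.076  0.199 ] rel head mm [-1.6  0.3  9. ] yaw,pitch,roll [-0.355  0.002 -0.002] F [  1.9  -0.2 -13.8] M [0.74 1.51 0.15] w 0.012
2 x [-1.0837, -5.6999, -0.1122, -0.0117, -0.0013, -0.0514] tot [ -2.5 -11.3  -0.2] [-0.0233 -0.0027 -0.1027]
```

Call:
arm_command:
  plan:
    - [0.3,0,2.2,0,0,0,0]
    - [-0.9,-5.6,0,-0.01,0,-0.05,0]
    - [0,0,-0.3,0,0,0,0]

```text
time_s: 11.95
tool_pos: [0.5244, 0.1093, 0.1488]
ee_rot: [0.102, 0.151, 0.983, -0.018]
ft_force: [-1.5, 0.2, -7.6]
width: 0.0123
```

```bash
python3 - <<'E'
from h import *
noz()
goto([*HEAD,.197],-.25,1)
E
```

```text
t 11.95 rim [0.6307 0.076  0.1996] rel head mm [0.7 0.3 9.6] yaw,pitch,roll [-0.304 -0.003 -0.001] F [-1.5  0.2 -7.6] M [0.44 1.24 0.03] w 0.0123
1 x [1.0048, -6.4099, 2.228, -0.0123, 0.0023, -0.0527] tot [ 1.  -6.4  2.2] [-0.0123  0.0023 -0.0527]
```

Call:
arm_command:
  plan:
    - [0.5,0,2.5,0,0,0,0]
    - [0,0,0,0,0,0,0]
    - [0,0,0,0,0,0,0]

```text
time_s: 12.25
tool_pos: [0.5256, 0.1094, 0.1473]
ee_rot: [0.103, 0.153, 0.983, -0.018]
ft_force: [-0.7, -0.1, -3.8]
width: 0.0119
```

```bash
python3 - <<'E'
from h import *
noz()
s,i=shot('scene','s5')
M=T_tool(s)@K;C=cam('scene');f=M[:3,3];u=M[:3,0]
i4=cv2.imread('pics/s4.png')
c=cv2.resize(np.hstack([i4[195:265,215:265],i[195:265,215:265]]),None,fx=8,fy=8,interpolation=cv2.INTER_CUBIC)
print(proj(C,[f-[0,0,.072],f-[0,0,.03]])-[215,195])
a=np.linspace(0,2*np.pi,73)
for z in(-.072,-.03):
  for x in (proj(C,np.c_[f[0]+.03*np.cos(a),f[1]+.03*np.sin(a),0*a+f[2]+z])+.5-[165,195])*8: cv2.circle(c,tuple(int(v) for v in x),1,(0,255,0),-1)
cv2.imwrite('pics/s5c.png',cv2.convertScaleAbs(c,alpha=1.5))
E
```

```text
t 12.25 rim [0.6315 0.0757 0.1985] rel head mm [ 1.5 -0.   8.5] yaw,pitch,roll [-0.308 -0.006 -0.   ] F [-0.7 -0.1 -3.8] M [ 0.18  0.67 -0.02] w 0.0119
[[34.67664303 33.37462949]
 [34.19197187 23.36793583]]
```

View pics/s5c.png

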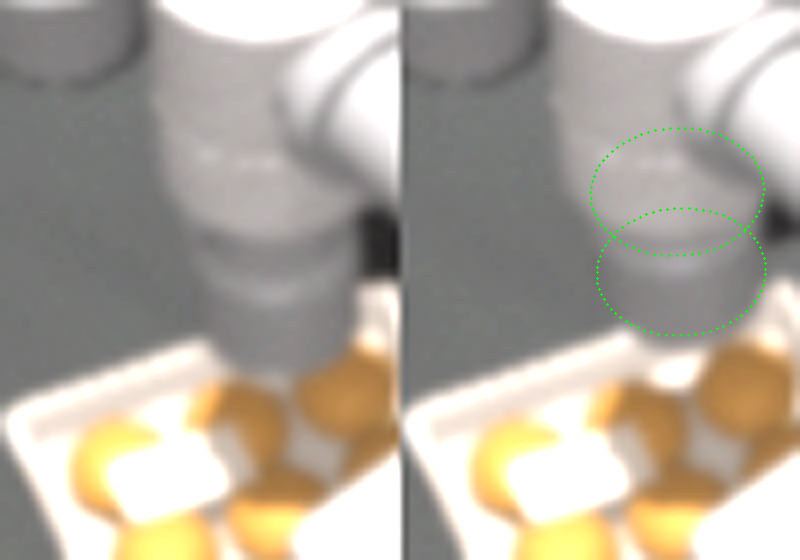

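The image shows the cup at the modelled height, so there's no slip. The rim is about 8 mm in, so the lugs seem to be in the slots already. I'll recentre and push up.

```bash
python3 - <<'E'
from h import *
goto([*HEAD,.2005],-.31,1)
E
```

```text
1 x [1.1194, -0.2064, -3.0236, 0.0002, 0.0057, 0.0021] tot [ 1.1 -0.2 -3. ] [0.0002 0.0057 0.0021]
```

Call:
arm_command:
  plan:
    - [1.1,-0.2,-2,0,0.006,0,0]
    - [0,0,0,0,0,0,0]
    - [-0.3,0,-1.5,0,0,0,0]
    - [0,0,0,0,0,0,0]

```text
time_s: 12.7
tool_pos: [0.5234, 0.1098, 0.1498]
ee_rot: [0.099, 0.153, 0.983, -0.018]
ft_force: [3.8, -0.2, -9.7]
width: 0.0124
```

```bash
python3 - <<'E'
from h import *
noz()
goto([*HEAD,.204],-.31,1)
E
```

```text
t 12.7 rim [0.6298 0.076  0.2   ] rel head mm [-0.2  0.3 10. ] yaw,pitch,roll [-0.309  0.003 -0.001] F [ 3.8 -0.2 -9.7] M [0.32 0.75 0.06] w 0.0124
1 x [-1.1382, -0.0032, -3.561, -0.0006, -0.0028, 0.0017] tot [-1.1 -0.  -3.6] [-0.0006 -0.0028  0.0017]
```

```bash
python3 - <<'E'
from h import *
C=cam('scene');d=C[2][:2,3]-HEAD;d/=np.linalg.norm(d)
i4=cv2.imread('pics/s4.png');i5=cv2.imread('pics/s5.png')
for f,i in(([.6295,.0716,.1711],i4),([.6315,.0757,.1985],i5)):
    f=np.array(f);print('shoulder front',proj(C,f+[*(d*.03),-.03]),'foot front',proj(C,f+[*(d*.03),-.072]))
    print(i[215:246,247:252].mean((1,2)).round().astype(int).tolist())
E
```

```text
shoulder front [[249.5078018  231.83312748]] foot front [[249.98513378 241.49219915]]
[123, 121, 118, 119, 120, 120, 119, 118, 115, 108, 97, 93, 92, 93, 97, 105, 110, 107, 98, 93, 92, 91, 91, 92, 91, 93, 99, 104, 99, 88, 82]
shoulder front [[249.57982258 226.47021983]] foot front [[250.06417367 236.45376662]]
[124, 122, 120, 120, 121, 121, 121, 120, 116, 109, 103, 106, 111, 110, 101, 94, 92, 91, 91, 91, 91, 91, 97, 118, 150, 177, 192, 177, 133, 94, 83]
```

Re-measuring the cup's shoulder and foot rows shows the nozzle about 4–6 mm lower than modelled. It pitched about 0.035 rad in the grip under the 10 N push, and the lugs are still below the ring. I'll update the model, grip harder, and push gently.

```bash
cat >> h.py <<'E'
SLIP=.036
def slip(a):
    G=np.eye(4);G[2,3]=-.011;H=np.eye(4);H[:3,:3]=R.from_rotvec([0,a,0]).as_matrix();return G@H@np.linalg.inv(G)
# nozzle y = -(tool y) seen with psi=yaw+pi and z flipped: tool y = (sin p,-cos p) = (-sin yaw, cos yaw) = nozzle y
K=slip(SLIP)@K
HEAD=np.array([.6305,.0757])
E
python3 - <<'E'
from h import *
noz();goto([*HEAD,.1935],-.31,1);goto([*HEAD,.1935],-.26,1)
E
```

```text
t 12.7 rim [0.6311 0.0755 0.1958] rel head mm [ 0.6 -0.2  5.8] yaw,pitch,roll [-0.309  0.039 -0.001] F [ 3.8 -0.2 -9.7] M [0.32 0.75 0.06] w 0.0124
1 x [0.0968, 0.1975, 6.8134, -0.0006, -0.0388, 0.0017] tot [0.1 0.2 6.8] [-0.0006 -0.0388  0.0017]
1 x [-0.0301, -5.3568, 6.8658, -0.0115, -0.039, -0.0471] tot [-0.  -5.4  6.9] [-0.0115 -0.039  -0.0471]
```

Call:
arm_command:
  plan:
    - [0.1,0,7,0,-0.039,0,0]
    - [0,0,0,0,0,0,0]
    - [0,0,0,0,0,0,0]
  grip_force: 120

```text
time_s: 13.0
tool_pos: [0.5252, 0.1094, 0.1437]
ee_rot: [0.119, 0.153, 0.981, -0.021]
ft_force: [0.2, 0.2, -3.0]
width: 0.0118
```

```bash
python3 - <<'E'
from h import *
noz();goto([*HEAD,.1935],-.26,1)
E
```

```text
t 13.0 rim [0.631  0.0757 0.1943] rel head mm [0.5 0.  4.3] yaw,pitch,roll [-0.309 -0.002 -0.   ] F [ 0.2  0.2 -3. ] M [0.17 0.49 0.05] w 0.0118
1 x [0.5389, -5.5388, 0.501, -0.012, 0.0016, -0.047] tot [ 0.5 -5.5  0.5] [-0.012   0.0016 -0.047 ]
```

Call:
arm_command:
  plan:
    - [0.3,-5.6,-0.8,-0.012,0,-0.048,0]
    - [-0.2,0,-0.8,0,0,0,0]
    - [0,0,0,0,0,0,0]

```text
time_s: 13.3
tool_pos: [0.5231, 0.1044, 0.1462]
ee_rot: [0.118, 0.129, 0.984, -0.017]
ft_force: [-0.5, 1.6, -7.8]
width: 0.0123
```

```bash
python3 - <<'E'
from h import *
noz();goto([*HEAD,.195],-.21,1)
E
```

```text
t 13.3 rim [0.6306 0.0759 0.1966] rel head mm [0.1 0.2 6.6] yaw,pitch,roll [-0.259  0.     0.   ] F [-0.5  1.6 -7.8] M [0.47 1.07 0.24] w 0.0123
1 x [0.2555, -5.7122, 1.6652, -0.0112, -0.0003, -0.0479] tot [ 0.3 -5.7  1.7] [-0.0112 -0.0003 -0.0479]
```

Call:
arm_command:
  plan:
    - [0,-5.7,0.6,-0.011,0,-0.048,0]
    - [0,0,-0.4,0,0,0,0]
    - [0,0,0,0,0,0,0]

```text
time_s: 13.6
tool_pos: [0.5218, 0.0993, 0.1461]
ee_rot: [0.118, 0.106, 0.987, -0.014]
ft_force: [-0.8, 0.7, -5.9]
width: 0.012
```

```bash
python3 - <<'E'
from h import *
noz();goto([*HEAD,.1965],-.16,1)
E
```

```text
t 13.6 rim [0.6305 0.0758 0.1964] rel head mm [0.  0.1 6.4] yaw,pitch,roll [-0.213  0.002  0.   ] F [-0.8  0.7 -5.9] M [0.35 0.94 0.11] w 0.012
1 x [-0.1979, -5.9797, 0.1409, -0.0125, -0.0019, -0.0517] tot [-0.2 -6.   0.1] [-0.0125 -0.0019 -0.0517]
```

Call:
arm_command:
  plan:
    - [-0.2,-6,-0.3,-0.012,-0.002,-0.05,0]
    - [-0.1,0,-0.5,0,0,0,0]
    - [0,0,0,0,0,0,0]

```text
time_s: 13.9
tool_pos: [0.5205, 0.0942, 0.1465]
ee_rot: [0.118, 0.082, 0.989, -0.012]
ft_force: [2.0, 1.1, -7.6]
width: 0.012
```

```bash
python3 - <<'E'
from h import *
noz();goto([*HEAD,.1965],-.11,1)
E
```

```text
t 13.9 rim [0.6302 0.0758 0.1968] rel head mm [-0.3  0.1  6.8] yaw,pitch,roll [-0.166  0.002  0.   ] F [ 2.   1.1 -7.6] M [0.33 0.9  0.17] w 0.012
1 x [-0.4235, -6.3083, 0.567, -0.0128, -0.0018, -0.0542] tot [-0.4 -6.3  0.6] [-0.0128 -0.0018 -0.0542]
```

Call:
arm_command:
  plan:
    - [0,-6,0.3,-0.012,-0.002,-0.05,0]
    - [-0.1,0,-0.4,0,0,0,0]
    - [0,0,0,0,0,0,0]

```text
time_s: 14.2
tool_pos: [0.5195, 0.0891, 0.1463]
ee_rot: [0.119, 0.059, 0.991, -0.009]
ft_force: [0.8, 1.1, -8.7]
width: 0.0124
```

```bash
python3 - <<'E'
from h import *
noz();goto([*HEAD,.1935],-.44)
E
```

```text
t 14.2 rim [0.6299 0.0759 0.1967] rel head mm [-0.6  0.2  6.7] yaw,pitch,roll [-0.119  0.001  0.001] F [ 0.8  1.1 -8.7] M [0.32 0.99 0.13] w 0.0124
3 x [-0.5698, 11.8531, 1.2225, 0.0256, 0.0, 0.1039] tot [-5.4 35.   4.6] [7.670e-02 1.000e-04 3.118e-01]
```

Call:
arm_command:
  plan:
    - [0.3,0,2,0,0,0,0]
    - [-0.3,11.8,0.6,0.026,0,0.104,0]
    - [-0.3,11.8,0.4,0.026,0,0.104,0]
    - [-0.3,9,0,0.02,0,0.08,0]
    - [0,0,0,0,0,0,0]
    - [0,0,0,0,0,0,0]

```text
time_s: 14.8
tool_pos: [0.5304, 0.1222, 0.1454]
ee_rot: [0.12, 0.213, 0.969, -0.027]
ft_force: [-0.9, -1.6, -4.9]
width: 0.0124
```

```bash
python3 - <<'E'
from h import *
noz();goto([*HEAD,.1955],-.47,1)
E
```

```text
t 14.8 rim [0.631  0.0758 0.1965] rel head mm [0.5 0.1 6.5] yaw,pitch,roll [-0.431 -0.007  0.002] F [-0.9 -1.6 -4.9] M [ 0.21  0.75 -0.12] w 0.0124
1 x [0.6716, 3.8903, 0.1267, 0.0109, 0.0067, 0.0372] tot [0.7 3.9 0.1] [0.0109 0.0067 0.0372]
```

Call:
arm_command:
  plan:
    - [0.6,4.8,-0.4,0.012,0.006,0.045,0]
    - [-0.2,0,-0.7,0,0,0,0]
    - [0,0,0,0,0,0,0]

```text
time_s: 15.1
tool_pos: [0.5314, 0.1261, 0.1461]
ee_rot: [0.116, 0.233, 0.965, -0.029]
ft_force: [0.1, 1.8, -6.1]
width: 0.0124
```

```bash
python3 - <<'E'
from h import *
noz();goto([*HEAD,.197],-.53,1)
E
```

```text
t 15.1 rim [0.6302 0.0754 0.1966] rel head mm [-0.3 -0.3  6.6] yaw,pitch,roll [-0.473 -0.     0.001] F [ 0.1  1.8 -6.1] M [0.7  0.82 0.17] w 0.0124
1 x [-0.3808, 6.6007, -0.3664, 0.0144, 0.0002, 0.0549] tot [-0.4  6.6 -0.4] [0.0144 0.0002 0.0549]
```

Call:
arm_command:
  plan:
    - [-0.2,5.8,-0.5,0.013,0,0.049,0]
    - [-0.2,0,-0.6,0,0,0,0]
    - [0,0,0,0,0,0,0]

```text
time_s: 15.4
tool_pos: [0.5333, 0.13, 0.1465]
ee_rot: [0.114, 0.255, 0.959, -0.033]
ft_force: [1.7, 1.6, -8.6]
width: 0.0118
```

```bash
python3 - <<'E'
from h import *
noz();goto([*HEAD,.197],-.57,1)
E
```

```text
t 15.4 rim [0.6298 0.0748 0.1968] rel head mm [-0.7 -0.9  6.8] yaw,pitch,roll [-0.52   0.001 -0.001] F [ 1.7  1.6 -8.6] M [0.73 0.81 0.18] w 0.0118
1 x [-0.3561, 6.7069, 0.03, 0.0109, -0.001, 0.0487] tot [-0.4  6.7  0. ] [ 0.0109 -0.001   0.0487]
```

Call:
arm_command:
  plan:
    - [-0.2,6.7,0.2,0.011,0,0.049,0]
    - [-0.1,0,-0.4,0,0,0,0]
    - [0,0,0,0,0,0,0]

```text
time_s: 15.7
tool_pos: [0.5364, 0.1348, 0.1467]
ee_rot: [0.114, 0.277, 0.953, -0.035]
ft_force: [-0.5, 2.0, -7.1]
width: 0.0119
```

```bash
python3 - <<'E'
from h import *
noz();goto([*HEAD,.197],-.62,1)
E
```

```text
t 15.7 rim [0.6303 0.0753 0.197 ] rel head mm [-0.2 -0.4  7. ] yaw,pitch,roll [-0.566  0.001 -0.   ] F [-0.5  2.  -7.1] M [0.84 0.93 0.18] w 0.0119
1 x [-0.1179, 6.5172, 0.1011, 0.0126, -0.001, 0.0529] tot [-0.1  6.5  0.1] [ 0.0126 -0.001   0.0529]
```

Call:
arm_command:
  plan:
    - [-0.1,6.4,0.1,0.012,0,0.05,0]
    - [-0.1,0,-0.4,0,0,0,0]
    - [0,0,0,0,0,0,0]

```text
time_s: 16.0
tool_pos: [0.5402, 0.1392, 0.148]
ee_rot: [0.114, 0.299, 0.947, -0.038]
ft_force: [-0.2, -0.9, -4.1]
width: 0.0124
```

```bash
python3 - <<'E'
from h import *
noz();goto([*HEAD,.197],-.67,1)
E
```

```text
t 16.0 rim [0.6311 0.0754 0.1985] rel head mm [ 0.6 -0.3  8.5] yaw,pitch,roll [-0.612 -0.001  0.001] F [-0.2 -0.9 -4.1] M [ 0.33  0.55 -0.08] w 0.0124
1 x [0.8693, 6.3181, 1.2389, 0.0143, 0.0009, 0.0561] tot [0.9 6.3 1.2] [0.0143 0.0009 0.0561]
```

The rim rose to 8.5 mm with almost no force, so a slot looks found near yaw -0.61. Pushing up.

Call:
arm_command:
  plan:
    - [0.2,0,-2,0,0,0,0]
    - [0,0,0,0,0,0,0]
    - [-0.4,0,-1.5,0,0,0,0]
    - [0,0,0,0,0,0,0]

```text
time_s: 16.4
tool_pos: [0.5397, 0.1389, 0.1527]
ee_rot: [0.115, 0.298, 0.947, -0.037]
ft_force: [0.1, 0.2, -3.3]
width: 0.0123
```

```bash
python3 - <<'E'
from h import *
noz();goto([*HEAD,.205],-.64,1)
E
```

```text
t 16.4 rim [0.6307 0.0754 0.2034] rel head mm [ 0.2 -0.3 13.4] yaw,pitch,roll [-0.609 -0.002  0.001] F [ 0.1  0.2 -3.3] M [ 0.29  0.47 -0.14] w 0.0123
1 x [0.0026, 3.5494, -1.8831, 0.009, 0.0023, 0.0302] tot [ 0.   3.5 -1.9] [0.009  0.0023 0.0302]
```

Call:
arm_command:
  plan:
    - [-0.5,0,-2.5,0,0,0,0]
    - [0,0,0,0,0,0,0]
    - [-0.5,0,-2,0,0,0,0]
    - [0,0,0,0,0,0,0]

```text
time_s: 16.8
tool_pos: [0.5393, 0.139, 0.1575]
ee_rot: [0.115, 0.297, 0.947, -0.037]
ft_force: [0.8, -1.6, -6.8]
width: 0.0118
```

```bash
python3 - <<'E'
from h import *
noz();goto([*HEAD,.212],-.61,1)
E
```

```text
t 16.8 rim [0.6304 0.0755 0.2081] rel head mm [-0.1 -0.2 18.1] yaw,pitch,roll [-0.608 -0.002  0.001] F [ 0.8 -1.6 -6.8] M [ 0.49  0.68 -0.01] w 0.0118
1 x [-0.813, 0.3744, -3.9846, 0.0015, 0.0015, 0.0015] tot [-0.8  0.4 -4. ] [0.0015 0.0015 0.0015]
```

Call:
arm_command:
  plan:
    - [-0.7,0.3,-2.5,0,0,0,0]
    - [0,0,0,0,0,0,0]
    - [-0.5,0,-2,0,0,0,0]
    - [0,0,0,0,0,0,0]

```text
time_s: 17.2
tool_pos: [0.5391, 0.1391, 0.1615]
ee_rot: [0.113, 0.297, 0.947, -0.038]
ft_force: [1.0, -0.3, -8.4]
width: 0.012
```

```bash
python3 - <<'E'
from h import *
noz();goto([*HEAD,.2145],-.61,1)
E
```

```text
t 17.2 rim [0.6303 0.0756 0.2119] rel head mm [-0.2 -0.1 21.9] yaw,pitch,roll [-0.608  0.    -0.   ] F [ 1.  -0.3 -8.4] M [0.62 0.83 0.  ] w 0.012
1 x [-0.7281, 0.4058, -2.5083, 0.0001, -0.0001, 0.0017] tot [-0.7  0.4 -2.5] [ 0.0001 -0.0001  0.0017]
```

Call:
arm_command:
  plan:
    - [-0.6,0.2,-2,0,0,0,0]
    - [0,0,0,0,0,0,0]
    - [-0.1,0,-0.5,0,0,0,0]
    - [0,0,0,0,0,0,0]

```text
time_s: 17.6
tool_pos: [0.539, 0.1391, 0.1638]
ee_rot: [0.113, 0.298, 0.947, -0.038]
ft_force: [1.3, -0.3, -8.3]
width: 0.0124
```

```bash
python3 - <<'E'
from h import *
noz();goto([*HEAD,.2145],-.51,2)
E
```

```text
t 17.6 rim [0.6303 0.0756 0.2141] rel head mm [-0.2 -0.1 24.1] yaw,pitch,roll [-0.609  0.001 -0.001] F [ 1.3 -0.3 -8.3] M [ 0.62  0.92 -0.02] w 0.0124
2 x [-0.2457, -5.3437, -0.0475, -0.0122, -0.0007, -0.0477] tot [ -0.7 -10.7  -0. ] [-0.0244 -0.0013 -0.0954]
```

Call:
arm_command:
  plan:
    - [-0.3,-5.4,-0.1,-0.012,0,-0.048,0]
    - [-0.3,-5.4,-0.1,-0.012,0,-0.048,0]
    - [-0.3,-5.4,-0.1,-0.012,0,-0.048,0]
    - [0,0,0,0,0,0,0]

```text
time_s: 18.0
tool_pos: [0.5307, 0.1252, 0.1642]
ee_rot: [0.115, 0.224, 0.967, -0.028]
ft_force: [1.0, 2.6, -8.5]
width: 0.0119
```

```bash
python3 - <<'E'
from h import *
noz();goto([*HEAD,.2145],-.25)
E
```

```text
t 18.0 rim [0.6307 0.0764 0.2144] rel head mm [ 0.2  0.7 24.4] yaw,pitch,roll [-0.454  0.002  0.   ] F [ 1.   2.6 -8.5] M [0.77 0.97 0.26] w 0.0119
2 x [-0.6568, -11.6972, 0.2666, -0.0241, -0.0014, -0.0991] tot [ -2.5 -23.3   0.8] [-0.0481 -0.0028 -0.1982]
```

Twisting freely at height. Continuing.

Call:
arm_command:
  plan:
    - [-0.4,-5.9,0,-0.012,-0.001,-0.05,0]
    - [-0.3,-5.8,0,-0.012,0,-0.05,0]
    - [-0.3,-5.8,0,-0.012,0,-0.05,0]
    - [-0.3,-5.8,0,-0.012,0,-0.05,0]
    - [0,0,0,0,0,0,0]

```text
time_s: 18.5
tool_pos: [0.5229, 0.104, 0.1643]
ee_rot: [0.117, 0.123, 0.985, -0.016]
ft_force: [0.6, 2.4, -8.2]
width: 0.0119
```

```bash
python3 - <<'E'
from h import *
noz();goto([*HEAD,.2145],0)
E
```

```text
t 18.5 rim [0.6308 0.0767 0.2143] rel head mm [ 0.3  1.  24.3] yaw,pitch,roll [-0.247  0.003  0.   ] F [ 0.6  2.4 -8.2] M [0.53 1.09 0.28] w 0.0119
2 x [-0.8442, -14.252, 0.3688, -0.0291, -0.0022, -0.1202] tot [ -3.4 -28.3   1.1] [-0.0583 -0.0044 -0.2404]
```

Call:
arm_command:
  plan:
    - [-0.5,-6.3,0,-0.012,-0.002,-0.05,0]
    - [-0.4,-6,0,-0.012,0,-0.05,0]
    - [-0.3,-6,0,-0.012,0,-0.05,0]
    - [-0.3,-6,0,-0.012,0,-0.05,0]
    - [-0.3,-6,0,-0.012,0,-0.05,0]
    - [0,0,0,0,0,0,0]

```text
time_s: 19.1
tool_pos: [0.5195, 0.0753, 0.1639]
ee_rot: [0.116, -0.002, 0.993, -0.001]
ft_force: [0.1, 1.1, -8.3]
width: 0.0122
```

```bash
python3 - <<'E'
from h import *
noz();goto([*HEAD,.2145],.1)
E
```

```text
t 19.1 rim [0.631  0.0758 0.2136] rel head mm [ 0.5  0.1 23.6] yaw,pitch,roll [0.005 0.007 0.   ] F [ 0.1  1.1 -8.3] M [0.14 1.2  0.23] w 0.0122
1 x [-0.4177, -10.7364, -0.0085, -0.022, -0.0076, -0.0928] tot [ -0.4 -10.7  -0. ] [-0.022  -0.0076 -0.0928]
```

Call:
arm_command:
  plan:
    - [-0.4,-5.6,-0.1,-0.012,-0.006,-0.048,0]
    - [-0.3,-5.6,-0.1,-0.012,0,-0.048,0]
    - [-0.3,-5.6,0,-0.012,0,-0.048,0]
    - [-0.3,-4.5,0,-0.01,0,-0.04,0]
    - [0,0,0,0,0,0,0]

```text
time_s: 19.6
tool_pos: [0.5217, 0.0556, 0.1636]
ee_rot: [0.116, -0.091, 0.989, 0.01]
ft_force: [-0.2, 1.8, -9.1]
width: 0.0124
```

```bash
python3 - <<'E'
from h import *
noz();goto([*HEAD,.2145],.19);goto([*HEAD,.207],.19,2)
E
```

```text
t 19.6 rim [0.6313 0.076  0.2132] rel head mm [ 0.8  0.3 23.2] yaw,pitch,roll [0.185 0.007 0.003] F [-0.2  1.8 -9.1] M [-0.04  1.23  0.14] w 0.0124
1 x [0.3234, -0.8488, -0.5975, 0.0013, -0.0069, -0.0054] tot [ 0.3 -0.8 -0.6] [ 0.0013 -0.0069 -0.0054]
2 x [1.0342, -0.4175, 3.3482, 0.0007, -0.0034, -0.0027] tot [ 2.1 -0.8  6.7] [ 0.0013 -0.0069 -0.0054]
```

Call:
arm_command:
  plan:
    - [0.8,-0.4,2,0,-0.004,-0.003,0]
    - [0,0,0,0,0,0,0]
    - [0.3,0,1.5,0,0,0,0]
    - [0,0,0,0,0,0,0]

```text
time_s: 20.0
tool_pos: [0.5219, 0.0561, 0.1601]
ee_rot: [0.118, -0.09, 0.989, 0.009]
ft_force: [-2.8, -1.1, -5.1]
width: 0.0122
```

```bash
python3 - <<'E'
from h import *
noz();goto([*HEAD,.207],.19,1)
E
```

```text
t 20.0 rim [0.6313 0.0761 0.2103] rel head mm [ 0.8  0.4 20.3] yaw,pitch,roll [0.181 0.002 0.001] F [-2.8 -1.1 -5.1] M [-0.27  1.07 -0.03] w 0.0122
1 x [1.5684, -1.2711, 3.2227, -0.001, -0.002, -0.0089] tot [ 1.6 -1.3  3.2] [-0.001  -0.002  -0.0089]
```

Call:
arm_command:
  plan:
    - [0.8,-0.5,1.5,0,0,-0.004,0]
    - [0,0,0,0,0,0,0]
    - [0,0,0,0,0,0,0]

```text
time_s: 20.3
tool_pos: [0.5222, 0.0556, 0.1593]
ee_rot: [0.12, -0.091, 0.989, 0.009]
ft_force: [-2.3, -0.2, -3.8]
width: 0.012
```

```bash
python3 - <<'E'
from h import *
noz()
E
```

```text
t 20.3 rim [0.6314 0.076  0.2098] rel head mm [ 0.9  0.3 19.8] yaw,pitch,roll [ 0.185 -0.    -0.   ] F [-2.3 -0.2 -3.8] M [-0.1   0.72 -0.03] w 0.012
```

Call:
arm_command:
  plan:
    - [0.4,0,1.5,0,0,0,0]
    - [0.2,0,1,0,0,0,0]
    - [0,0,0,0,0,0,0]

```text
time_s: 20.6
tool_pos: [0.5227, 0.0556, 0.1575]
ee_rot: [0.121, -0.091, 0.988, 0.009]
ft_force: [-6.4, -1.0, 0.3]
width: 0.0119
```

```bash
python3 - <<'E'
from h import *
noz();goto([*HEAD,.208],.24,1);goto([*HEAD,.208],.14,1)
E
```

```text
t 20.6 rim [0.6318 0.076  0.2082] rel head mm [ 1.3  0.3 18.2] yaw,pitch,roll [ 0.184 -0.002 -0.001] F [-6.4 -1.   0.3] M [0.06 0.49 0.02] w 0.0119
1 x [1.2293, -6.2179, -0.3454, -0.0139, 0.0021, -0.054] tot [ 1.2 -6.2 -0.3] [-0.0139  0.0021 -0.054 ]
1 x [1.2879, 4.8902, -0.4103, 0.0099, 0.0025, 0.0431] tot [ 1.3  4.9 -0.4] [0.0099 0.0025 0.0431]
```

Call:
arm_command:
  plan:
    - [1.4,-0.4,0,0,0.002,0,0]
    - [0,0,0,0,0,0,0]

```text
time_s: 20.8
tool_pos: [0.5223, 0.0551, 0.1581]
ee_rot: [0.121, -0.091, 0.988, 0.009]
ft_force: [-4.9, 0.0, -2.8]
width: 0.012
```

```bash
python3 - <<'E'
from h import *
noz();s,i=shot('wrist','w6')
E
```

```text
t 20.8 rim [0.6314 0.0755 0.2089] rel head mm [ 0.9 -0.2 18.9] yaw,pitch,roll [ 0.184 -0.003 -0.001] F [-4.9  0.  -2.8] M [0.06 0.68 0.26] w 0.012
```

Call:
arm_command:
  plan:
    - [0.2,-4,0,-0.01,0,-0.035,0]
    - [0,-4,0,-0.01,0,-0.035,0]
    - [0,0,0,0,0,0,0]

```text
time_s: 21.15
tool_pos: [0.524, 0.0471, 0.1581]
ee_rot: [0.121, -0.128, 0.984, 0.015]
ft_force: [-1.4, 1.9, -1.0]
width: 0.0123
```

```bash
python3 - <<'E'
from h import *
noz()
E
```

```text
t 21.15 rim [0.6312 0.0754 0.2089] rel head mm [ 0.7 -0.3 18.9] yaw,pitch,roll [ 0.259 -0.003  0.002] F [-1.4  1.9 -1. ] M [0.28 0.1  0.17] w 0.0123
```

Call:
arm_command:
  plan:
    - [0.2,-4,0.3,-0.01,0,-0.035,0]
    - [0,-4,0,-0.01,0,-0.035,0]
    - [0,0,0,0,0,0,0]

```text
time_s: 21.45
tool_pos: [0.5255, 0.0419, 0.1579]
ee_rot: [0.12, -0.163, 0.979, 0.023]
ft_force: [-3.9, 4.1, 2.4]
width: 0.0121
```

```bash
python3 - <<'E'
from h import *
noz()
E
```

```text
t 21.45 rim [0.6305 0.0775 0.2088] rel head mm [ 0.   1.8 18.8] yaw,pitch,roll [ 0.331 -0.004  0.01 ] F [-3.9  4.1  2.4] M [ 0.54  0.29 -0.91] w 0.0121
```

Hard stop felt (Mz -0.9 N·m near yaw 0.30), which puts the pocket at about 0.06–0.30. Backing off to about 0.2 before release.

```bash
python3 - <<'E'
from h import *
goto([.6308,.0757,.2085],.21,2)
E
```

```text
2 x [0.0174, 5.5677, -0.0696, 0.0192, 0.002, 0.0576] tot [-0.3 11.1 -0. ] [0.0384 0.0039 0.1153]
```

Call:
arm_command:
  plan:
    - [0,5.5,0,0.018,0.002,0.055,0]
    - [0,5.3,0,0.018,0.002,0.055,0]
    - [0,0,0,0,0,0,0]
    - [0,0,0,0,0,0,0]

```text
time_s: 21.85
tool_pos: [0.5225, 0.053, 0.1583]
ee_rot: [0.12, -0.103, 0.987, 0.011]
ft_force: [-1.8, -0.2, -0.6]
width: 0.012
```

```bash
python3 - <<'E'
from h import *
noz();goto([.6308,.0757,.2085],.20,1)
E
```

```text
t 21.85 rim [0.6312 0.0758 0.2089] rel head mm [ 0.7  0.1 18.9] yaw,pitch,roll [ 0.208 -0.001  0.001] F [-1.8 -0.2 -0.6] M [-0.03  0.01  0.04] w 0.012
1 x [0.5039, 0.7704, 0.1333, 0.0027, 0.0011, 0.0073] tot [0.5 0.8 0.1] [0.0027 0.0011 0.0073]
```

Call:
arm_command:
  plan:
    - [0,0,0,0,0,0,0.2]
    - [0,0,0,0,0,0,0.5]
    - [0,0,0,0,0,0,0.6]
    - [0,0,0,0,0,0,0.6]
    - [0,0,0,0,0,0,0.6]
    - [0,0,0,0,0,0,0.6]

```text
time_s: 22.45
tool_pos: [0.5229, 0.052, 0.1584]
ee_rot: [0.12, -0.103, 0.987, 0.011]
ft_force: [-0.7, 0.1, -0.9]
width: 0.051
```

```bash
python3 - <<'E'
from h import *
noz()
s,i=shot('scene','s7')
a=cv2.resize(i[160:260,190:290],None,fx=5,fy=5,interpolation=cv2.INTER_CUBIC)
cv2.imwrite('pics/s7c.png',cv2.convertScaleAbs(a,alpha=1.4))
E
```

```text
t 22.45 rim [0.6316 0.0748 0.2089] rel head mm [ 1.1 -0.9 18.9] yaw,pitch,roll [ 0.208 -0.001  0.   ] F [-0.7  0.1 -0.9] M [-0.01  0.11  0.03] w 0.051
```

Call:
arm_command:
  plan:
    - [0,0,-10,0,0,0,0.6]
    - [0,0,-25,0,0,0,0.6]
    - [0,0,-30,0,0,0,0.6]
    - [5,0,-30,0,0,0,0.6]
    - [20,0,-30,0,0,0,0.6]
    - [30,0,-20,0,0,0,0.6]
    - [0,0,0,0,0,0,0.6]
    - [0,0,0,0,0,0,0.6]

```text
time_s: 23.3
tool_pos: [0.4321, 0.0339, 0.2961]
ee_rot: [0.121, -0.103, 0.987, 0.01]
ft_force: [0.6, 0.4, -0.3]
width: 0.0515
```

```bash
python3 - <<'E'
from h import *
s=r.observe();print(s['time_s'],s['tool_pos'],s['ft_force'],s['width'])
s,i=shot('scene','s8');s2,w=shot('wrist','w8')
a=cv2.resize(i[130:280,150:310],(533,500),interpolation=cv2.INTER_CUBIC)
b=cv2.resize(w,(266,200))
W=np.zeros((500,800,3),np.uint8);W[:,:533]=cv2.convertScaleAbs(a,alpha=1.4);W[:200,534:]=b;t=shot('top','t8')[1];W[210:470,534:]=cv2.resize(t[90:350,80:480],(266,173)).repeat(1,0)[:173] if 0 else cv2.resize(t[90:350,80:480],(266,260))
cv2.imwrite('pics/s8c.png',W)
E
```

```text
23.3 [0.4320659  0.03385696 0.29614863] [ 0.62869829  0.4457477  -0.26704447] 0.05154822557031249
```

View pics/s8c.png

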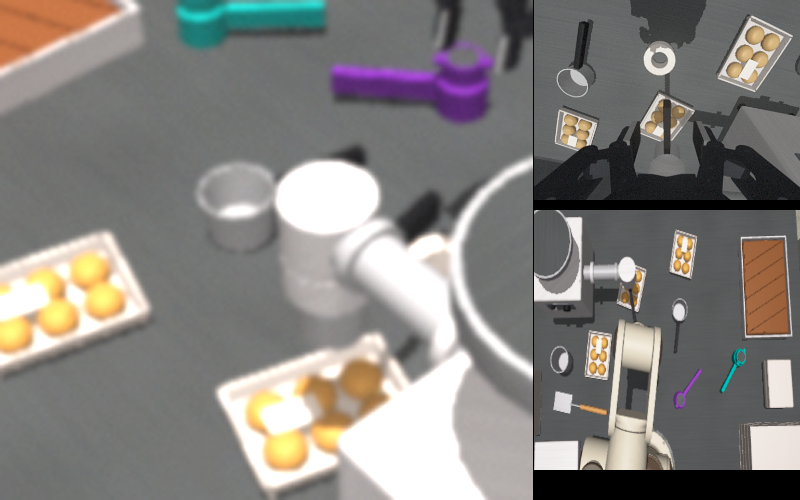

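The nozzle hangs in the head with its handle out toward the robot, and the packs, scoop, jug and roll look in place. A numeric check of the handle line for level and of the bystanders' shift.

```bash
python3 - <<'E'
from h import *
w=cv2.imread('pics/w8.png');s=r.observe();C=cam('wrist',s)
f=np.array([.630,.0757,.207])
d=(w.max(2)<30).astype(np.uint8);d[:150]=0;d[262:]=0;d[:,:225]=0;d[:,285:]=0
n,l,st,ce=cv2.connectedComponentsWithStats(d);print([ (st[k].tolist(),ce[k].round(1).tolist()) for k in range(1,n) if st[k][4]>80])
for y in(.16,.21,.26,.31):
    u=np.array([np.cos(y),np.sin(y),0]);print(y,proj(C,[f-.15*u+[0,0,z] for z in(-.03,-.06)]).round(1).tolist(),proj(C,[f-.05*u+[0,0,-.03]]).round(1).tolist())
u=np.array([np.cos(.21),np.sin(.21),0])
for p in(-.04,.04): print('pitch',p,proj(C,[f-.15*u+[0,0,-.03+.15*p]]).round(1).tolist())
a=cv2.imread('pics/s4.png');b=cv2.imread('pics/s8.png');D=cv2.absdiff(a,b).max(2)
for nm,(x,y,W,H) in dict(packb=(135,198,62,45),scoop=(205,175,28,30),packa=(212,230,50,45),purple=(245,140,55,28),teal=(200,118,50,28)).items(): print(nm,(D[y:y+H,x:x+W]>30).mean().round(3))
a=cv2.imread('pics/top0.png');b=cv2.imread('pics/t8.png');D=cv2.absdiff(a,b).max(2)
for nm,(x,y,W,H) in dict(jug=(100,222,40,36),packc=(150,205,45,60),packb=(280,105,50,58),roll=(228,205,28,28),scoop=(285,175,30,30)).items(): print(nm,(D[y:y+H,x:x+W]>40).mean().round(3))
E
```

```text
[]
0.16 [[264.0, 206.3], [263.3, 189.3]] [[258.0, 283.6]]
0.21 [[255.6, 206.1], [255.7, 189.1]] [[255.7, 283.5]]
0.26 [[247.3, 206.3], [248.1, 189.3]] [[253.3, 283.6]]
0.31 [[239.1, 206.8], [240.5, 189.8]] [[251.0, 283.7]]
pitch -0.04 [[255.7, 202.5]]
pitch 0.04 [[255.6, 209.9]]
packb 0.0
scoop 0.0
packa 0.066
purple 0.168
teal 0.0
jug 0.0
packc 0.0
packb 0.0
roll 0.719
scoop 0.0
```

```bash
python3 - <<'E'
from h import *
w=cv2.imread('pics/w8.png').max(2).astype(int);C=cam('wrist',r.observe())
print(w[184:216,254:259].mean(1).round().astype(int).tolist())
for y in(215,235,255): print(y,w[y,240:275].tolist())
# label roll in wrist vs initial top
p=cv2.imread('pics/w8.png');m=(p.min(2)>120).astype(np.uint8);n,l,st,ce=cv2.connectedComponentsWithStats(m)
for k in range(1,n):
    x,y,W,H,A=st[k]
    if 180<x<300 and y<150 and A>100: print(st[k],ray(C,[x+W/2,y+H/2],.04))
t=cv2.imread('pics/top0.png');m=(t.min(2)>150).astype(np.uint8);n,l,st,ce=cv2.connectedComponentsWithStats(m)
for k in range(1,n):
    x,y,W,H,A=st[k]
    if 220<x<250 and 200<y<225 and A>40: print('top0',ray(cam('top'),[x+W/2-.5,y+H/2-.5],.04))
E
```

```text
[107, 116, 126, 138, 147, 148, 123, 74, 45, 43, 47, 49, 47, 45, 49, 47, 45, 48, 51, 46, 48, 47, 51, 56, 59, 62, 60, 61, 62, 61, 60, 62]
215 [131, 128, 124, 123, 121, 112, 119, 121, 95, 57, 60, 62, 61, 61, 67, 56, 63, 60, 62, 59, 59, 61, 56, 110, 126, 122, 128, 131, 133, 137, 138, 140, 138, 141, 143]
235 [133, 133, 130, 128, 123, 132, 145, 151, 130, 76, 60, 58, 67, 60, 63, 60, 62, 61, 58, 64, 63, 58, 71, 123, 148, 146, 147, 142, 137, 140, 135, 135, 132, 126, 122]
255 [237, 237, 236, 236, 237, 238, 238, 233, 212, 159, 69, 59, 57, 59, 69, 62, 64, 60, 63, 60, 56, 57, 128, 210, 222, 192, 153, 146, 148, 151, 151, 142, 141, 152, 191]
[ 210   79   63   66 2730] [[0.44250106 0.01783957 0.04      ]]
top0 [[0.4463118  0.01813763 0.04      ]]
```

```bash
python3 -c "
from plant import r
print(r.hand_in(), r.observe()['time_s'])"
```

```text
the job is handed in; nothing more can be done
the job is handed in; nothing more can be done
```

The nozzle is locked in the filling head and hanging by itself. I handed the job in at about 23.5 s of the 61 s allowed, with the gripper open and clear.

**What I did:** I gripped the nozzle by its handle, raised the rim into the bore and felt for the slots, which let the lugs in at about -0.61 rad. I then pressed it up against the gasket, past the ridge height, and twisted it 0.8 rad anticlockwise. I set it down and turned on until I felt the hard stop near +0.30 rad, then backed off to about +0.21 rad and let go.

**Last checks:**
- **Hang:** the wrist camera shows the handle at yaw 0.21. Its end edges are within about 1.5 px of where a level nozzle should be, which is roughly 0.015 rad. The wrist force was about 1 N before and after release.
- **Scoop, far-right and near-left packs, jug:** no change in the pictures.
- **Pack under the head:** 6.6% of its picture area changed. I put this down to the nozzle and its shadow, but did not measure it separately.
- **Label roll:** the final top view of it was blocked by the arm. The wrist view puts it within 4 mm of its first estimate, about the calibration error.

**What went wrong or disagreed:**
- **Pitch slip:** during the search, a push of about 10 N pitched the nozzle about 0.036 rad in the grip. The scene camera showed it and I corrected for it.
- **Heights:** my computed heights read about 2 mm high after that, so I judged the pocket from forces and the height drop.

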